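# Load the weight hanger of a strip tester with staggered slotted weights

## Robot

A 7-joint arm with a two-finger parallel gripper is mounted at the origin on the work surface. World frame = base frame: x ahead of the robot, y to its left, z up, the work surface at z = 0. Lengths are in m, angles in rad, forces in N, time in s.
With the tool pointing down it reaches from about 0.425 to 1.025 m from the base axis. Payload 3.6 kg.
Tool frame: the origin (TCP) lies on the centre line of the jaws, within the pads' length; the fingertips stand 11 mm ahead of it and the grasp point (between the pads) lies 8 mm behind it; y points along the fingers, z is the direction in which the jaws open and shut, and the axes are right-handed (so a half turn about y gives the same grasp; the last joint's range is limited). The gripper opens to 85 mm and grips with 20 to 120 N. Pads are 22 mm wide; open, the fingers measure 114 mm over their backs; the gripper's body (76 mm by 85 mm) begins 54 mm behind the grasp point. The pads swing forward as they close: fully open they stand 13 mm farther back than shut.
Start: joints at [-1.397, 0.591, 0.048, 1.609, -0.033, 0.943, -0.034], TCP at [0.192, 0.699, 0.242] pointing down, gripper open.
Joint ranges: [-2.69, 2.69], [-0.47, 2.24], [-1.27, 1.36], [0.19, 2.51], [-1.53, 4.68], [0.08, 2.07], [-3.09, 3.09]. Speed limits (rad/s): [2.57, 2.57, 3.14, 3.14, 3.14, 3.14, 3.14].

## Interface

Orientations are given as a unit quaternion [x, y, z, w].
In Python, from bench import * gives the robot as it stands.
- The arm moves only by the tool jog_arm, never from a script. Its argument "steps" is a list of rows, each a list of 2 entries, a list of its own where there are three numbers: the shift along the tool's x, y, z in units of 500 mm (1.0 is 500 mm), then the turn, a rotation vector about the tool's x, y, z in units of pi/2 rad (1.0 is pi/2 rad). A call has 1 to 12 rows; each row is the pose to reach, as a shift and turn from the pose measured when the call began, along the tool's axes at that moment; what a row does not reach only later rows make up. A row lasts 1/8 s, in which the tool goes at most 62.5 mm and 10.7 degrees, less where a joint would pass 70% of its speed; a pose out of reach is approached as far as the arm can. A call with a number of a shift or a turn outside -1 to 1 is refused whole. A call with a gripper value outside its range is refused whole. "fingers" is the finger opening in mm, from 0 to 85.4, set as the call begins (left out, the last holds). The fingers move at their own pace and stop on an object; the grip force is fixed at half the most. Time passes only in rows, so rows that repeat a pose let the fingers close. It gives the time, the measured TCP pose, the force and the opening at its end, in the units of the state.
- observe(): the state, without advancing time (a new reading comes with each control period).
- read_camera(name): name is "scene" or "top"; returns the picture (400x640x3 uint8, red, green, blue); there is no depth.
- calibration(name): a dict with "K" (3x3 intrinsics, pixels), "extrinsics" (4x4, takes a point from camera to world coordinates). Camera axes: x right, y up, looking along -z (the intrinsics and any distortion apply to the point x, -y, -z); pixel columns grow to the right and rows downward; lengths in m; the calibration is good to about 2 mm. A picture is of the moment at which its call begins. calibration takes no time and is no camera call.
- finish_job(): hands the job in, once; it reports no verdict.
Trained networks look in the newest picture that a camera, given by its name, has taken for a name from the list of things; names that differ only in an ending like _2 or _b are one class to them, and where a whole thing is asked for, a point or a joint stands for the part that bears it (a point fixed in the world has none). Each returns a list of dicts, best first, with "p" (0 to 1); they miss things now and then, are a little off and sometimes report something else, mostly with a low value. They report only what shows in the picture. A call takes as long as a camera call. They do not tell look-alikes from the thing itself.
- find_in(target, camera): "uv" ([column, row] in pixels, amid what is visible of it).
The state is a dict: "time": time; "joint_positions": joint angles; "joint_velocities": joint speeds; "effort": joint torques, N m; "position": TCP position; "orientation": TCP orientation; "force": force on the tool from outside, world axes, zero at the start; "wrist_torque": the same for the moment, N m; "grip_width": finger opening in m.
Only numpy, scipy, OpenCV 4.12 (cv2) and the standard library are available. Lean on these libraries where they do the work, as an engineer would, in place of code of your own. Each camera call takes 0.05 s, during which the arm holds its last target.

## Task

Hang the two slotted weights on the weight hanger under the tester's head: first the large steel one flat on the hanger's plate, then the small brass one flat on top of it, each pushed fully home so that the rod stands at the inner end of its slot. Turn their slots about a quarter turn or more away from each other so that the weights cannot slide off together, let go of both, and leave the iron block, the shears and the chalk tin where they are.

Things in the scene. Friction and masses are not known exactly. Their poses are not given: they have to be found in the camera images.
- hanger_seat (a point): The fixed weight hanger (does not swing): an upright steel rod 7 mm in diameter with a round plate 42 mm in diameter, 4 mm thick, at its foot. This point is on the rod's axis at the plate's top face, 94 mm above the table. The rod runs up 146 mm from there into the tester's head, so weights go on from the side only. Axes as stand.
- head_under (a point): Underside of the tester's blue round head, 72 mm in diameter and 45 mm high, on the hanger's axis, 146 mm above the plate and 240 mm above the table. A gripper that points straight down at a weight's lug on the hanger meets this head: lean the gripper 25 to 45 degrees outwards from the rod.
- stand: The strip tester, fixed to the table; origin on the table under the hanger's rod, z up, x from the rod to the column (28 mm along x, 40 mm along y, 300 mm tall, its axis 105 mm from the rod), from which an arm carries the head. The grey base plate, 14 mm high, reaches from 45 mm at -x to 135 mm at +x and is 130 mm wide.
- weight_large: The large slotted weight: a steel disc 80 mm in diameter, 8 mm thick, about 0.3 kg, lying flat on the table, with a green grip lug. Origin at the centre of its underside, z up; x points from the centre out along the open slot. The slot is 13 mm wide, open at the rim at +x, with a square inner end 5 mm behind the centre (-x).
- large_centre (a point): Centre of the large steel disc, half-way up its 8 mm thickness; axes as weight_large. It lies on the rod's axis and 4 mm above hanger_seat when the weight hangs fully home on the plate.
- large_grip (a point): Grip point in the green lug of the large weight, 49 mm from the disc's centre on the side opposite the slot (-x), 34 mm above the disc's underside. The upright lug stands just outside the rim: 20 mm along x, 12 mm along y (flat sides to pinch), from 1 to 50 mm above the underside; axes as weight_large.
- weight_small: The small slotted weight: a brass disc 58 mm in diameter, 8 mm thick, about 0.18 kg, lying flat on the table, with a orange grip lug. Origin at the centre of its underside, z up; x points from the centre out along the open slot. The slot is 13 mm wide, open at the rim at +x, with a square inner end 5 mm behind the centre (-x).
- small_centre (a point): Centre of the small brass disc, half-way up its 8 mm thickness; axes as weight_small. It lies on the rod's axis and 12 mm above hanger_seat when the weight hangs on top of the large one.
- small_grip (a point): Grip point in the orange lug of the small weight, 38 mm from the disc's centre on the side opposite the slot (-x), 34 mm above the disc's underside. The upright lug stands just outside the rim: 20 mm along x, 12 mm along y (flat sides to pinch), from 1 to 50 mm above the underside; axes as weight_small.
- small_slot (a point): Mouth of the small brass weight's slot: on its rim, 29 mm from the centre along x, half-way up the disc.
- block_centre (a point): Bystander: dark iron cloth weight, a block 85 mm by 45 mm by 38 mm, loose on the table; its centre. Leave it alone.
- shears_pivot (a point): Bystander: tailor's shears with green handles lying flat, about 260 mm long and 92 mm wide over the handles, 13 mm high; the pivot. x points along the blades (150 mm); the handles reach 111 mm the other way. Leave them alone.
- tin_centre (a point): Bystander: flat round red chalk tin lying on the table between the robot and the tester, 60 mm in diameter, 22 mm high; its centre. Leave it alone.
Things that resemble listed ones, but are neither listed nor needed, are in the scene too. Of the things that look like the weight_large, the middle-sized one is meant.

How it is judged:
By the outcome, as a careful person would: the job done as asked, in the order asked, and still so for the second after the job is handed in, with the robot touching nothing.
It also fails if it takes over 72 s, if anything falls off the work surface, if the arm or the gripper's body presses on something with over 40 N, if the wrist force passes 120 N, or if a joint passes its speed limit or range.

## Working session

There is one attempt and no reset: what is moved stays moved. The work goes in short steps, Python scripts to look and compute and a tool call to move; the robot and the scene stay as the last step left them, time stands still between calls to the robot, and variables do not carry over. Pictures are saved under pics/ and viewed, and the job is handed in when it is done.

Besides the shell and the picture viewer there is one more tool, called after "Call:" as name(argument=value, ...), one argument or row to a line, values as JSON. jog_arm: Moves the arm, as the interface text tells. Its arguments: {"type":"object","properties":{"steps":{"type":"array"},"fingers":{"type":"number"}},"required":["steps"]}

```bash
ls; mkdir -p pics
python3 - <<'E'
from bench import *
import cv2
s=observe();print(s)
for c in("scene","top"):
    im=read_camera(c);cv2.imwrite(f"pics/{c}0.png",im[:,:,::-1]);print(calibration(c))
E
```

```text
pics
{'time': 0.0, 'joint_positions': array([-1.39649341,  0.59212404,  0.04833033,  1.60986798, -0.03329982,
        0.94269239, -0.03369357]), 'joint_velocities': array([-0.00160292, -0.00021752,  0.00037648, -0.00147833,  0.00053801,
       -0.00028963,  0.00026155]), 'effort': array([-1.33104854e-04, -5.48699069e+01,  1.54651791e+00, -1.98126268e+01,
        9.43028892e-03,  8.80429521e-03,  2.16934438e-06]), 'position': array([0.19163877, 0.69835891, 0.24112107]), 'orientation': array([ 0.70158597, -0.0944351 ,  0.09432226, -0.69997318]), 'force': array([ 0.27996497, -0.29602906,  0.12851006]), 'wrist_torque': array([ 0.03979492, -0.00749477,  0.04657503]), 'grip_width': 0.08506064655796075}
{'K': array([[482.63773249,   0.        , 322.40175388],
       [  0.        , 482.63773249, 203.10389121],
       [  0.        ,   0.        ,   1.        ]]), 'extrinsics': array([[-3.50932236e-02, -6.75031314e-01,  7.36953995e-01,
         1.50863161e+00],
       [ 9.99383232e-01, -2.46432872e-02,  2.50172858e-02,
         4.74415515e-02],
       [ 1.27351760e-03,  7.37377402e-01,  6.75479789e-01,
         9.96611575e-01],
       [ 0.00000000e+00,  0.00000000e+00,  0.00000000e+00,
         1.00000000e+00]])}
{'K': array([[465.20962487,   0.        , 315.77436269],
       [  0.        , 465.20962487, 197.01560974],
       [  0.        ,   0.        ,   1.        ]]), 'extrinsics': array([[ 0.0133253 ,  0.97819117, -0.20727872,  0.37240926],
       [-0.99989182,  0.01432655,  0.00333005,  0.0123763 ],
       [ 0.00622702,  0.20721193,  0.97827626,  1.2956447 ],
       [ 0.        ,  0.        ,  0.        ,  1.        ]])}
```

View pics/scene0.png

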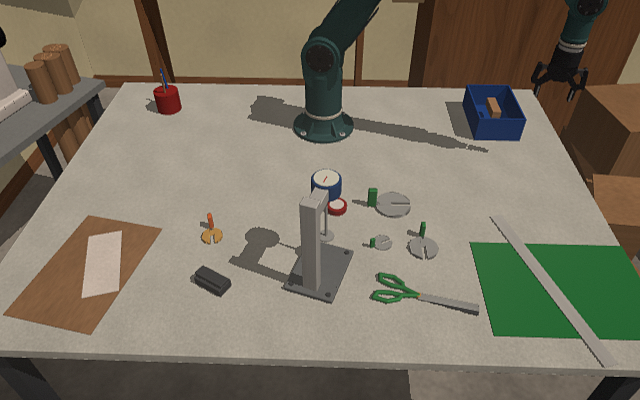

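View pics/top0.png

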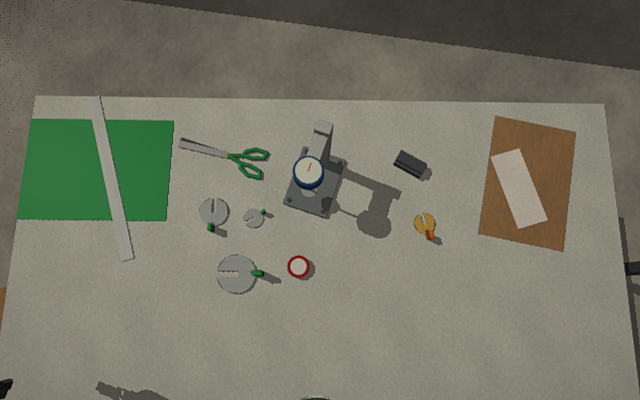

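The top view shows three steel slotted discs with green lugs: (237,273) largest, (214,211) middle and (254,218) smallest. There is one brass disc, at (424,224). By the description I want the middle one at (214,211). Next I'll crop and measure.

```bash
cat > h.py <<'E'
import numpy as np, cv2
from bench import *
from scipy.spatial.transform import Rotation as R
def ray(c,uv):
    k=calibration(c);K=k["K"];E=k["extrinsics"]
    d=np.linalg.inv(K)@np.array([uv[0],uv[1],1.]); d=np.array([d[0],-d[1],-d[2]])
    return E[:3,3],E[:3,:3]@d
def onz(c,uv,z):
    o,d=ray(c,uv); return o+d*(z-o[2])/d[2]
def proj(c,p):
    k=calibration(c);K=k["K"];E=k["extrinsics"]
    q=E[:3,:3].T@(np.asarray(p)-E[:3,3]); q=np.array([q[0],-q[1],-q[2]]); q=K@q
    return q[:2]/q[2]
def tri(a,b):
    (o1,d1),(o2,d2)=ray(*a),ray(*b)
    t=np.linalg.lstsq(np.c_[d1,-d2],o2-o1,rcond=None)[0]
    return (o1+t[0]*d1+o2+t[1]*d2)/2, np.linalg.norm(o1+t[0]*d1-o2-t[1]*d2)
def crop(c,u0,v0,w,h,s,name,im=None):
    if im is None: im=read_camera(c)
    cv2.imwrite("pics/"+name,cv2.resize(im[v0:v0+h,u0:u0+w,::-1],None,fx=s,fy=s,interpolation=cv2.INTER_CUBIC))
E
python3 - <<'E'
from h import *
t=cv2.imread("pics/top0.png")[:,:,::-1];s=cv2.imread("pics/scene0.png")[:,:,::-1]
crop("top",190,190,100,75,8,"c1.png",t)
crop("top",395,195,70,52,11,"c2.png",t)
crop("top",270,110,100,120,5,"c3.png",t)
crop("scene",350,180,100,90,6,"c4.png",s)
for n in ("hanger_seat","head_under","weight_large","large_grip","weight_small","small_grip","small_slot","tin_centre"):
    for c in("top","scene"):
        print(n,c,[(np.round(r["uv"],1).tolist(),round(r["p"],2)) for r in find_in(n,c)])
E
```

```text
hanger_seat top [([315.9, 174.2], 0.59), ([300.5, 266.4], 0.37)]
hanger_seat scene [([321.3, 252.7], 0.58), ([423.4, 246.5], 0.33)]
head_under top [([213.0, 215.5], 0.74), ([407.1, 162.8], 0.7), ([319.2, 176.1], 0.66)]
head_under scene [([319.4, 251.6], 0.9), ([422.3, 243.2], 0.18)]
weight_large top [([255.0, 217.8], 0.64), ([212.2, 212.9], 0.63), ([240.4, 275.1], 0.56)]
weight_large scene [([379.8, 241.5], 0.83), ([391.8, 203.6], 0.82), ([422.1, 242.7], 0.69)]
large_grip top [([214.4, 213.7], 0.74), ([237.8, 272.5], 0.74), ([254.8, 217.1], 0.62)]
large_grip scene [([424.1, 246.7], 0.79), ([381.3, 242.4], 0.64), ([390.0, 203.3], 0.56)]
weight_small top [([429.1, 224.1], 0.88)]
weight_small scene [([209.9, 231.7], 0.62)]
small_grip top [([427.2, 225.9], 0.74)]
small_grip scene [([212.8, 231.6], 0.72)]
small_slot top [([428.5, 224.6], 0.69)]
small_slot scene [([212.1, 232.1], 0.68)]
tin_centre top [([299.9, 267.2], 0.67)]
tin_centre scene [([336.8, 210.5], 0.82)]
```

View pics/c1.png

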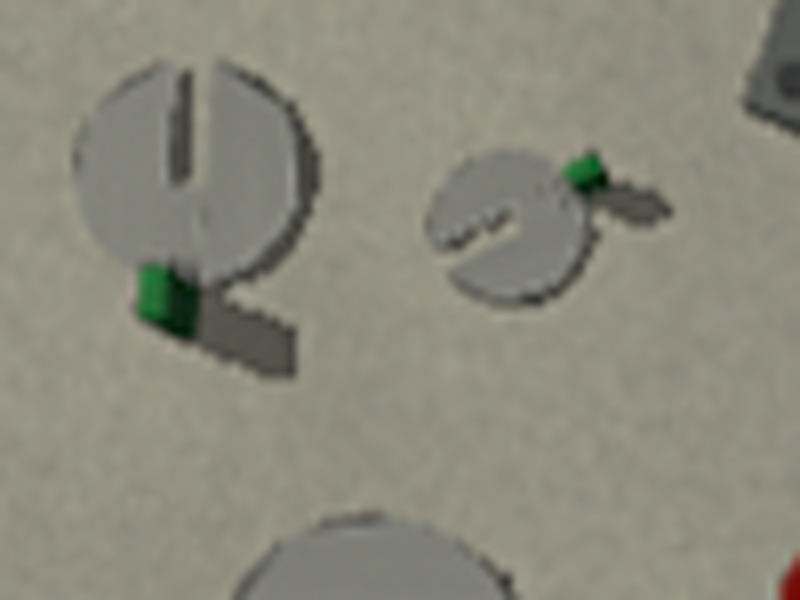

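View pics/c2.png

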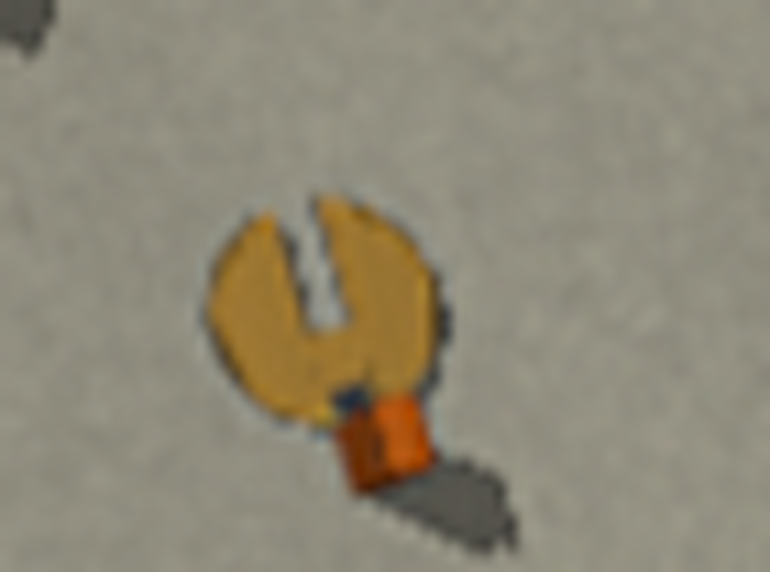

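View pics/c3.png

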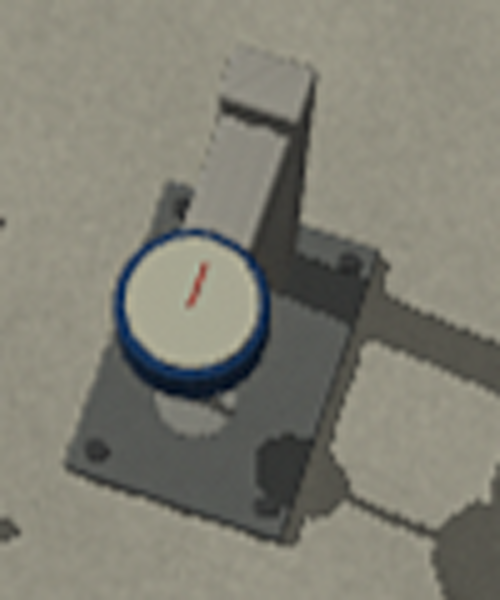

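View pics/c4.png

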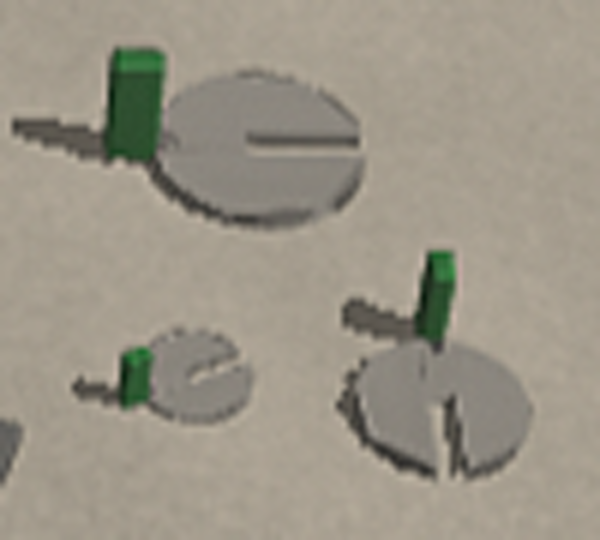

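Of the three, the disc at (214,211) is about 29 px wide, which is 80 mm, so it is the middle one. The brass one is at (424,224), with its slot up-left and its lug down. I'll fit models to both cameras for exact poses.

```bash
cat > fit.py <<'E'
from h import *
from scipy.optimize import minimize
from scipy.spatial import ConvexHull
S=6
def hullpoly(P): return P[ConvexHull(P).vertices]
def T(x,y,a,P):
    P=np.asarray(P,float);c,s=np.cos(a),np.sin(a)
    return np.c_[x+c*P[:,0]-s*P[:,1],y+s*P[:,0]+c*P[:,1],P[:,2]]
def box(x0,x1,y0,y1,z0,z1): return [(x,y,z) for x in(x0,x1) for y in(y0,y1) for z in(z0,z1)]
def disc(r,z,n=60): 
    t=np.linspace(0,2*np.pi,n,endpoint=False); return np.c_[r*np.cos(t),r*np.sin(t),0*t+z]
def wparts(r,lg,z=0):
    # (points, label)
    return [(np.r_[disc(r,z),disc(r,z+.008)],1),
      (np.r_[disc(r,z+.008)],2),
      ([(r*1.01,-.0065,z+.008),(r*1.01,.0065,z+.008),(-.005,.0065,z+.008),(-.005,-.0065,z+.008)],3),
      (box(-lg-.01,-lg+.01,-.006,.006,z+.001,z+.05),4),
      (box(-lg-.01,-lg+.01,-.006,.006,z+.05,z+.0501),5)]
def stparts():
    return [(box(-.045,.135,-.065,.065,0,.014),1)]
def render(c,pose,parts,win):
    u0,v0,w,h=win; L=np.zeros((h*S,w*S),np.uint8)
    for P,l in parts:
        q=np.array([proj(c,p) for p in T(*pose,P)])
        q=hullpoly(q)
        q=((q-[u0-.5,v0-.5])*S-.5)
        cv2.fillPoly(L,[np.round(q*16).astype(np.int32)],int(l),shift=4)
    return L
def cost(pose,parts,ims,wins):
    tot=0
    for c in ims:
        u0,v0,w,h=wins[c]; L=render(c,pose,parts,wins[c])
        nl=max(l for _,l in parts)+1
        A=np.stack([(L==k).reshape(h,S,w,S).mean((1,3)).ravel() for k in range(nl)],1)
        b=ims[c][v0:v0+h,u0:u0+w].reshape(-1,3).astype(float)
        x=np.linalg.lstsq(A,b,rcond=None)[0]
        r=np.abs(A@x-b); tot+=np.minimum(r,40).sum()/ (1000)
    return tot
def fit(p0,parts,ims,wins):
    best=None
    for da in(-.15,0,.15):
        sx=np.array([p0]*4)+[[0,0,da],[.008,0,da],[0,.008,da],[0,0,da+.12]]
        r=minimize(cost,np.array(p0)+[0,0,da],args=(parts,ims,wins),method="Nelder-Mead",options=dict(initial_simplex=sx,xatol=2e-4,fatol=1e-3,maxiter=150))
        if best is None or r.fun<best.fun: best=r
    return best
def overlay(c,pose,parts,win,im,name,s=8):
    u0,v0,w,h=win
    I=cv2.resize(im[v0:v0+h,u0:u0+w,::-1],None,fx=s,fy=s,interpolation=cv2.INTER_CUBIC)
    for P,l in parts:
        q=hullpoly(np.array([proj(c,p) for p in T(*pose,P)])); q=(q-[u0-.5,v0-.5])*s-.5
        cv2.polylines(I,[np.round(q).astype(np.int32)],True,(255,0,255),1)
    cv2.imwrite("pics/"+name,I); return I
def winfor(p,r=.075,z=.02):
    d={}
    for c in("top","scene"):
        q=np.array([proj(c,(p[0]+a*r,p[1]+b*r,z)) for a in(-1,1) for b in(-1,1)])
        lo=np.floor(q.min(0)).astype(int);hi=np.ceil(q.max(0)).astype(int); d[c]=(*lo,*(hi-lo))
    return d
E
python3 - <<'E'
from fit import *
ims={"top":cv2.imread("pics/top0.png")[:,:,::-1],"scene":cv2.imread("pics/scene0.png")[:,:,::-1]}
def go(n,uv,a,r,lg):
    p=onz("top",uv,.008);print(n,p)
    w=winfor(p,.072 if r>.035 else .06)
    for sel in (("top","scene"),("top",),("scene",)):
        f=fit([p[0],p[1],a],wparts(r,lg),{k:ims[k] for k in sel},w);print(sel,f.x.round(4),f.fun)
        if len(sel)==2:g=f
    for c in ims: overlay(c,g.x,wparts(r,lg),w[c],ims[c],f"fit_{n}_{c}.png")
go("L",(213.6,211.5),0.05,.04,.049)
go("S",(424.3,223.5),.25,.029,.038)
for nm,uv in(("head",(308,171.5)),):
    print(nm,onz("top",uv,.285))
I=cv2.imread("pics/fit_L_top.png");
ts=[cv2.imread(f"pics/fit_{n}_{c}.png") for n in"LS" for c in("top","scene")]
ts=[cv2.resize(t,(400,300)) for t in ts]
cv2.imwrite("pics/fits.png",np.vstack([np.hstack(ts[:2]),np.hstack(ts[2:])]))
E
```

```text
L [0.59948275 0.29420859 0.008     ]Traceback (most recent call last):
  File "<stdin>", line 10, in <module>
  File "<stdin>", line 7, in go
  File "fit.py", line 43, in fit
    r=minimize(cost,np.array(p0)+[0,0,da],args=(parts,ims,wins),method="Nelder-Mead",options=dict(initial_simplex=sx,xatol=2e-4,fatol=1e-3,maxiter=150))
    res = _minimize_neldermead(fun, x0, args, callback, bounds=bounds,
                               **options)
    fxc = func(xc)
    fx = function(np.copy(x), *(wrapper_args + args))
  File "fit.py", line 32, in cost
    u0,v0,w,h=wins[c]; L=render(c,pose,parts,wins[c])
                         ~~~~~~^^^^^^^^^^^^^^^^^^^^^^
  File "fit.py", line 24, in render
    q=np.array([proj(c,p) for p in T(*pose,P)])
                ~~~~^^^^^
  File "h.py", line 11, in proj
    k=calibration(c);K=k["K"];E=k["extrinsics"]
ValueError: time passes only in moves, steps and waits
```

```bash
python3 - <<'E'
from bench import *
import pickle
pickle.dump({c:calibration(c) for c in("top","scene")},open("cal.pkl","wb"))
E
sed -i 's/^def ray/import pickle\nCAL=pickle.load(open("\.\/cal.pkl","rb"))\ncalibration=lambda c:CAL[c]\ndef ray/' h.py
cat > run1.py <<'E'
from fit import *
ims={"top":cv2.imread("pics/top0.png")[:,:,::-1],"scene":cv2.imread("pics/scene0.png")[:,:,::-1]}
def go(n,uv,a,r,lg):
    p=onz("top",uv,.008);print(n,p)
    w=winfor(p,.072 if r>.035 else .06)
    for sel in (("top","scene"),("top",),("scene",)):
        f=fit([p[0],p[1],a],wparts(r,lg),{k:ims[k] for k in sel},w);print(sel,f.x.round(4),f.fun)
        if len(sel)==2:g=f
    for c in ims: overlay(c,g.x,wparts(r,lg),w[c],ims[c],f"fit_{n}_{c}.png")
go("L",(213.6,211.5),0.05,.04,.049)
go("S",(424.3,223.5),.25,.029,.038)
print("head",onz("top",(308,171.5),.285))
ts=[cv2.resize(cv2.imread(f"pics/fit_{n}_{c}.png"),(400,300)) for n in"LS" for c in("top","scene")]
cv2.imwrite("pics/fits.png",np.vstack([np.hstack(ts[:2]),np.hstack(ts[2:])]))
E
python3 run1.py
```

```text
L [0.59948275 0.29420859 0.008     ]
('top', 'scene') [0.5985 0.2948 0.0068] 111.7070730885067
('top',) [0.5982 0.2948 0.1688] 58.539249959180935
('scene',) [ 0.5973  0.2945 -0.0048] 48.79937100350867
S [ 0.57389935 -0.29683411  0.008     ]
('top', 'scene') [ 0.5747 -0.2981  0.2318] 73.54254207860939
('top',) [ 0.5763 -0.2968  0.2577] 37.42033353663015
('scene',) [ 0.5728 -0.2985  0.2392] 33.882082436133814
head [0.6448792  0.02718085 0.285     ]
```

View pics/fits.png

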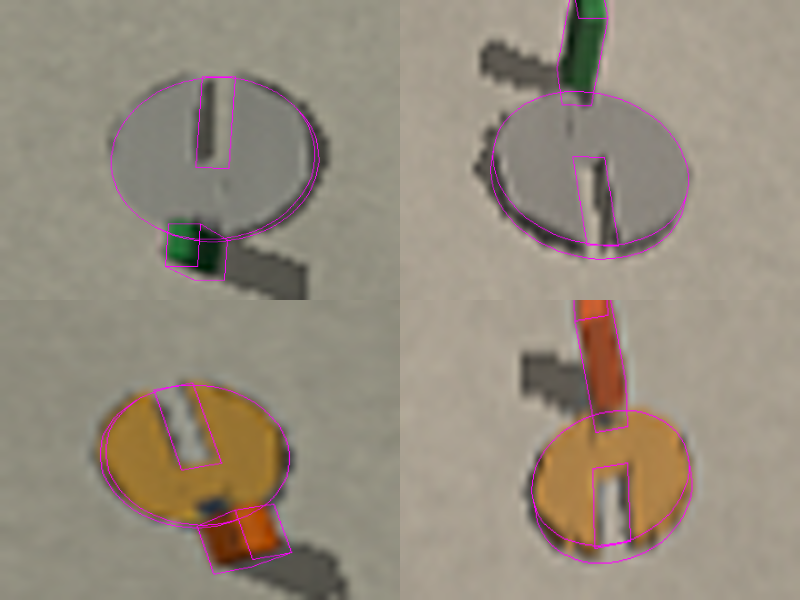

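The fits agree to within about 2-3 mm between cameras. Next is the stand.

```bash
cat > run2.py <<'E'
from fit import *
ims={"top":cv2.imread("pics/top0.png")[:,:,::-1],"scene":cv2.imread("pics/scene0.png")[:,:,::-1]}
P=[(box(-.045,.135,-.065,.065,0,.014),1),(box(-.045,.135,-.065,.065,.014,.0141),1),
 (box(.091,.119,-.02,.02,.014,.3),2),(np.r_[disc(.021,.09),disc(.021,.094)],3),
 (np.r_[disc(.036,.24),disc(.036,.285)],4),(disc(.033,.285),5)]
p=np.array([.645,.027]); 
w={"top":(270,110,90,115),"scene":(275,160,85,145)}
for sel in (("top","scene"),("top",),("scene",)):
    # scene: column occludes head; draw order adapts
    f=fit([*p,-.3],P,{k:ims[k] for k in sel},w);print(sel,f.x.round(4),f.fun)
    if len(sel)==2:g=f
a=overlay("top",g.x,P,w["top"],ims["top"],"st_top.png",5)
b=overlay("scene",g.x,P,w["scene"],ims["scene"],"st_sc.png",4)
h=580;o=np.zeros((h,800,3),np.uint8);o[:575,:450]=a[:575];o[:580,450:790]=b[:580,:340];cv2.imwrite("pics/st.png",o)
E
python3 run2.py
```

```text
('top', 'scene') [ 0.6467  0.0261 -0.3219] 768.2210508036795
('top',) [ 0.6471  0.0261 -0.3303] 334.6702118110427
('scene',) [ 0.6449  0.026  -0.3215] 428.80156105421923
```

View pics/st.png

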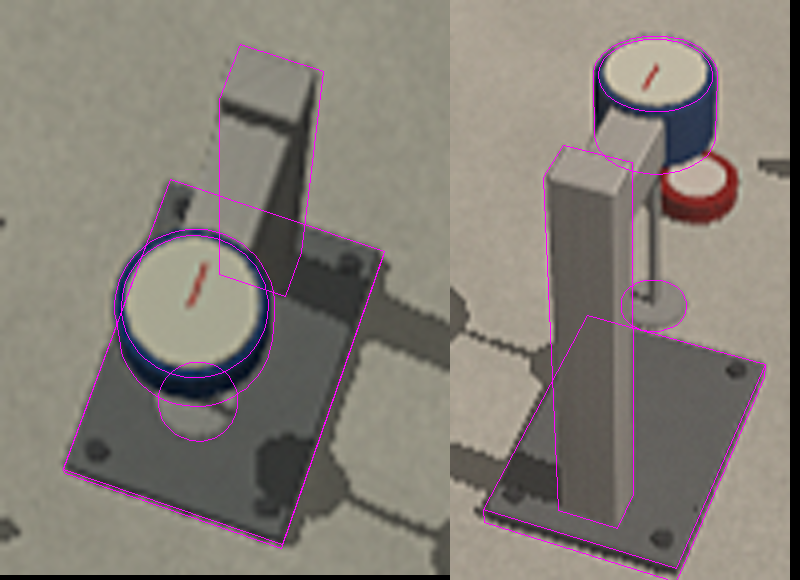

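Stand fit: rod at about (0.6465, 0.026), yaw -0.325. I'll write the move planner helper next.

```bash
cat > mv.py <<'E'
from h import *
def toolR(yaw,lean,flip):
    "yaw: direction (world) weight's +x; lean: gripper leans back toward -x_w"
    ex=np.array([np.cos(yaw),np.sin(yaw),0]);ey=np.array([-np.sin(yaw),np.cos(yaw),0])
    a=-np.cos(lean)*np.array([0,0,1])+np.sin(lean)*ex
    z=ey*flip; return np.c_[np.cross(a,z),a,z]
def cur():
    s=observe(); return s,s["position"],R.from_quat(s["orientation"]).as_matrix()
def rel(p,Rt):
    s,p0,R0=cur()
    sh=R0.T@(np.asarray(p)-p0)/.5
    tu=R.from_matrix(R0.T@Rt).as_rotvec()/(np.pi/2)
    d=np.linalg.norm(sh)*500; g=np.linalg.norm(tu)*90
    print("row",[sh.round(3).tolist(),tu.round(3).tolist()],"mm %.0f deg %.0f"%(d,g),"rows>=%.1f"%max(d/62.5,g/10.7))
def tcp_for_lug(cx,cy,yaw,lg,zund,lean,h=.036,flip=1,back=0.):
    "TCP so that grasp pt is at lug point height h above underside zund; back: retreat along -approach"
    Rt=toolR(yaw,lean,flip)
    g=np.array([cx-lg*np.cos(yaw),cy-lg*np.sin(yaw),zund+h])
    return g+Rt[:,1]*(.008-back),Rt
E
python3 - <<'E'
from mv import *
s,p,R0=cur();print(R0.round(2))
for f in(1,-1):
    q,Rt=tcp_for_lug(.598,.2947,.02,.049,0,np.radians(35),flip=f,back=.10)
    print(f,q.round(3));rel(q,Rt)
print(onz("top",(299,267),.022), onz("top",(237,273),.008),onz("top",(254,218),.008))
E
```

```text
[[ 0.96  0.    0.26]
 [-0.26  0.    0.96]
 [ 0.   -1.    0.  ]]
1 [0.496 0.293 0.111]
row [[0.802, 0.262, -0.623], [0.056, -0.177, -0.386]] mm 524 deg 39 rows>=8.4
-1 [0.496 0.293 0.111]
row [[0.802, 0.262, -0.623], [0.548, 1.739, 0.079]] mm 524 deg 164 rows>=15.4
[0.44764529 0.05093666 0.022     ] [0.4299185 0.2203496 0.008    ] [0.58264486 0.18015973 0.008     ]
```

Run:
```python
from mv import *
q,Rt=tcp_for_lug(.598,.2947,.02,.049,0,np.radians(35),back=.10)
rel(q+[0,0,.12],Rt)
```

```text
row [[0.802, 0.022, -0.623], [0.056, -0.177, -0.386]] mm 508 deg 39 rows>=8.1
```

Call:
jog_arm(
  steps=[
    [[0.8,0.02,-0.62],[0.056,-0.177,-0.386]],
    [[0.8,0.02,-0.62],[0.056,-0.177,-0.386]],
    [[0.8,0.02,-0.62],[0.056,-0.177,-0.386]],
    [[0.8,0.02,-0.62],[0.056,-0.177,-0.386]],
    [[0.8,0.02,-0.62],[0.056,-0.177,-0.386]],
    [[0.8,0.02,-0.62],[0.056,-0.177,-0.386]],
    [[0.8,0.02,-0.62],[0.056,-0.177,-0.386]],
    [[0.8,0.02,-0.62],[0.056,-0.177,-0.386]],
    [[0.8,0.02,-0.62],[0.056,-0.177,-0.386]],
    [[0.8,0.02,-0.62],[0.056,-0.177,-0.386]],
    [[0.8,0.02,-0.62],[0.056,-0.177,-0.386]],
  ],
  fingers=60,
)

```text
time: 2.28
position: [0.4952, 0.296, 0.2323]
orientation: [-0.672, -0.22, -0.205, 0.677]
force: [0.1, 0.5, 0.2]
grip_width: 0.0597
```

Run:
```python
from mv import *
s,p,R0=cur();print(s["time"],p.round(4),R0.round(2),s["joint_positions"].round(2),s["force"],s["grip_width"])
q,Rt=tcp_for_lug(.598,.2947,.02,.049,0,np.radians(35))
rel(q+Rt[:,1]*-.06,Rt);rel(q,Rt)
crop("top",180,150,120,100,6,"a1.png")
```

```text
2.275 [0.4952 0.296  0.2323] [[ 0.82  0.57 -0.02]
 [ 0.02  0.01  1.  ]
 [ 0.57 -0.82  0.  ]] [-1.43  0.45  0.79  2.32  1.23  0.09 -0.39] [0.0574402  0.54646618 0.18696613] 0.05974022495588436
row [[-0.137, 0.279, -0.007], [-0.001, 0.0, -0.0]] mm 156 deg 0 rows>=2.5
row [[-0.137, 0.399, -0.007], [-0.001, 0.0, -0.0]] mm 211 deg 0 rows>=3.4
```

View pics/a1.png

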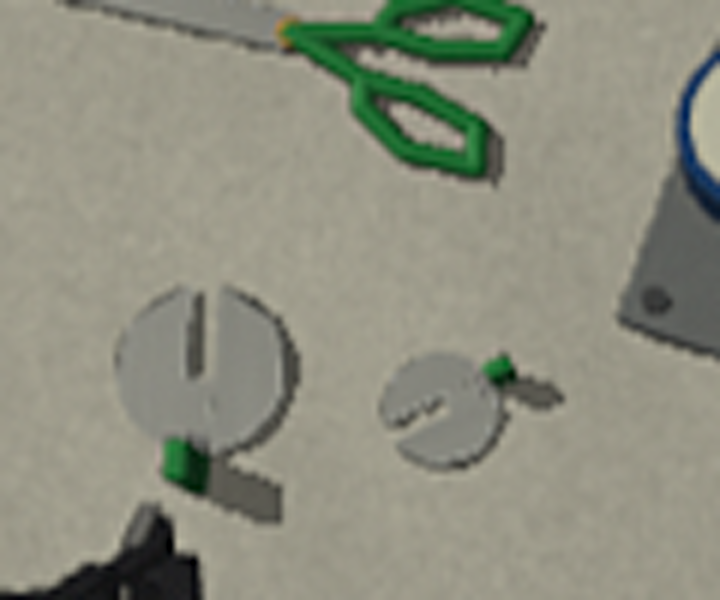

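The open jaws are behind the green lug (crop pixel 185,465) and nothing is touched. I'll go to the pre-grasp pose, then in.

Call:
jog_arm(
  steps=[
    [[-0.137,0.279,-0.007],[0,0,0]],
    [[-0.137,0.279,-0.007],[0,0,0]],
    [[-0.137,0.279,-0.007],[0,0,0]],
    [[-0.137,0.279,-0.007],[0,0,0]],
    [[-0.137,0.399,-0.007],[0,0,0]],
    [[-0.137,0.399,-0.007],[0,0,0]],
    [[-0.137,0.399,-0.007],[0,0,0]],
    [[-0.137,0.399,-0.007],[0,0,0]],
  ],
)

```text
time: 3.32
position: [0.5529, 0.2952, 0.0318]
orientation: [-0.671, -0.221, -0.205, 0.678]
force: [0.2, 0.3, 0.3]
grip_width: 0.0599
```

Run:
```python
from mv import *
s,p,R0=cur();print(s["time"],p.round(4),R0.round(2),s["joint_positions"].round(2),s["force"],s["grip_width"])
q,Rt=tcp_for_lug(.598,.2947,.02,.049,0,np.radians(35))
rel(q,Rt)
crop("top",180,180,80,70,8,"a2.png")
crop("scene",380,190,80,80,8,"a3.png")
```

```text
3.325 [0.5529 0.2952 0.0318] [[ 0.82  0.57 -0.02]
 [ 0.02  0.02  1.  ]
 [ 0.57 -0.82  0.  ]] [-0.77  0.78  0.04  2.28  2.37  0.53 -1.51] [0.22640306 0.2926319  0.27491622] 0.05990924807708571
row [[-0.002, 0.005, -0.003], [-0.003, 0.001, 0.001]] mm 3 deg 0 rows>=0.0
```

View pics/a2.png

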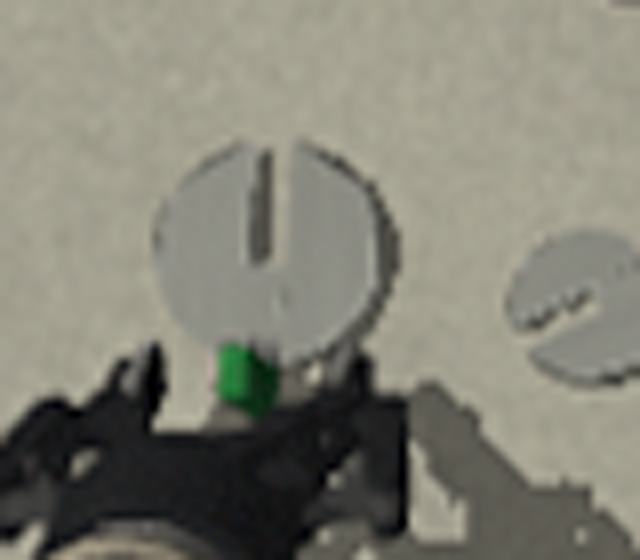

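View pics/a3.png

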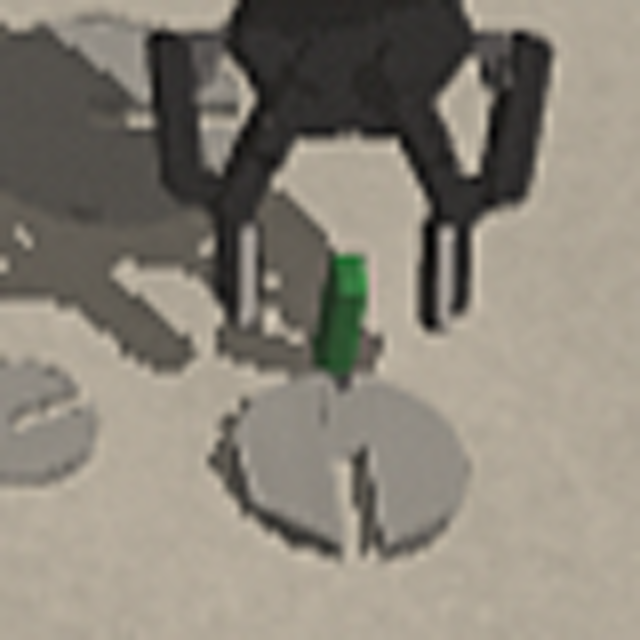

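The lug sits centred between the jaws (a3, pixel 345,310). Closing.

Call:
jog_arm(
  steps=[
    [[0,0.004,0],[0,0,0]],
    [[0,0.004,0],[0,0,0]],
    [[0,0.004,0],[0,0,0]],
    [[0,0.004,0],[0,0,0]],
    [[0,0.004,0],[0,0,0]],
    [[0,0.004,0],[0,0,0]],
  ],
  fingers=0,
)

```text
time: 4.18
position: [0.5541, 0.2956, 0.0309]
orientation: [-0.67, -0.222, -0.206, 0.678]
force: [-3.7, -0.1, 6.1]
grip_width: 0.0108
```

Run:
```python
from mv import *
s,p,R0=cur();print(s["time"],p.round(4),s["joint_positions"].round(2),s["force"],s["grip_width"])
rel(p+[0,0,.05],R0)
crop("scene",380,190,80,80,8,"a4.png")
```

```text
4.175 [0.5541 0.2956 0.0309] [-0.77  0.78  0.04  2.28  2.37  0.54 -1.51] [-3.67166385 -0.13424855  6.08609547] 0.01084435162602723
row [[0.058, -0.082, 0.0], [0.0, 0.0, 0.0]] mm 50 deg 0 rows>=0.8
```

View pics/a4.png

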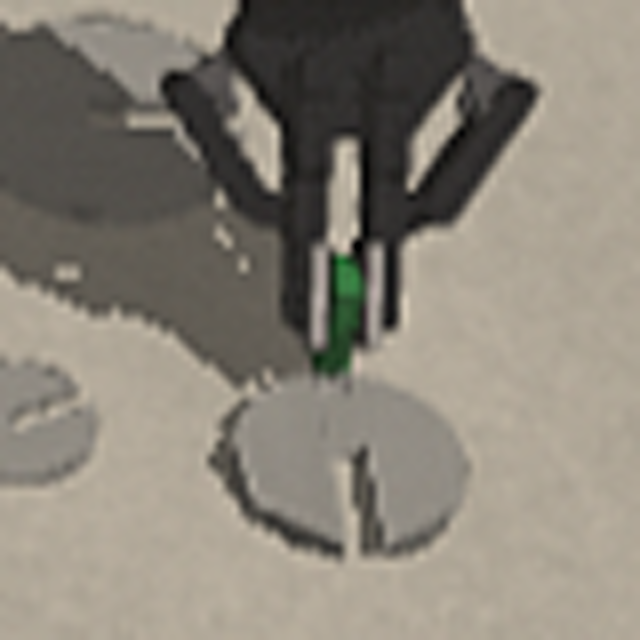

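Call:
jog_arm(
  steps=[
    [[0.058,-0.082,0],[0,0,0]],
    [[0.126,-0.18,0],[0,0,0]],
    [[0.126,-0.18,0],[0,0,0]],
    [[0.126,-0.18,0],[0,0,0]],
  ],
)

```text
time: 4.72
position: [0.5523, 0.2953, 0.1397]
orientation: [-0.671, -0.221, -0.204, 0.678]
force: [-0.0, -0.1, -3.9]
grip_width: 0.0112
```

Run:
```python
from mv import *
s,p,R0=cur();print(s["time"],p.round(4),s["joint_positions"].round(2),s["force"],s["grip_width"])
crop("scene",370,150,100,100,6,"a5.png")
crop("top",170,170,100,80,7,"a6.png")
```

```text
4.725 [0.5523 0.2953 0.1397] [-0.95  0.58  0.27  2.27  2.16  0.29 -1.27] [-0.03420552 -0.10941701 -3.9141893 ] 0.011224977884556078
```

View pics/a5.png

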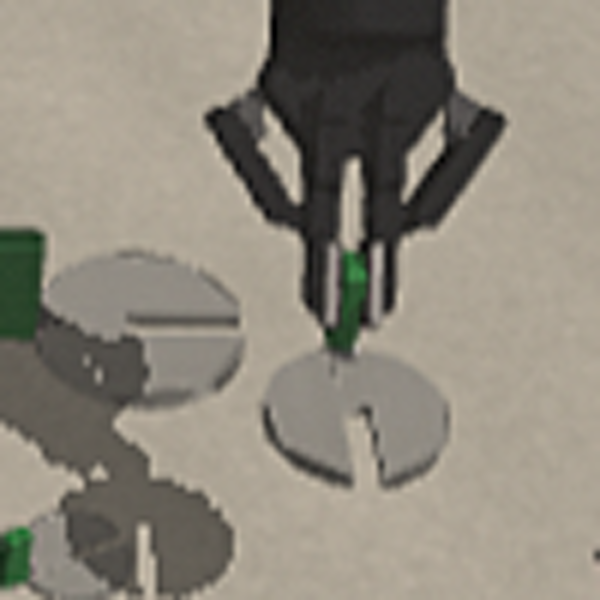

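View pics/a6.png

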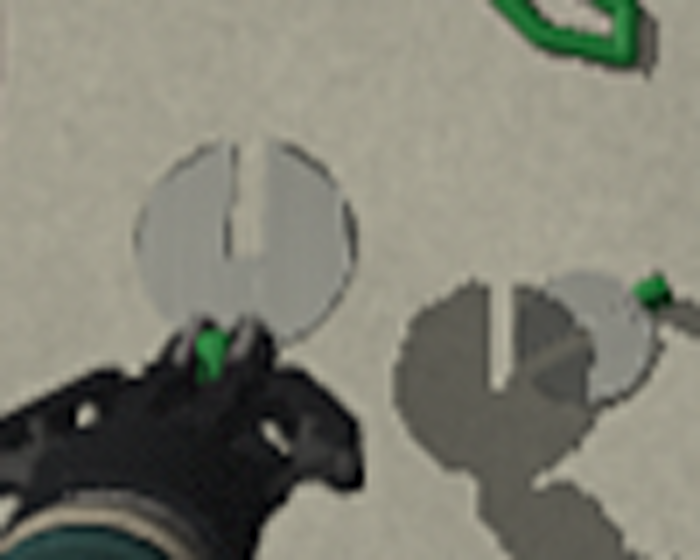

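The weight is lifted and level, with the slot pointing +x. I'll check its pose in hand, then plan the standoff.

```bash
cat > inhand.py <<'E'
from fit import *
from mv import cur
def dparts(r,z): return wparts(r,0,z)[:3]
def inhand(r,lg,dz0,tag,cams=("top","scene")):
    s,p,R0=cur(); yaw=np.arctan2(-R0[0,2],R0[1,2])
    ims={c:read_camera(c) for c in cams}; ex=np.array([np.cos(yaw),np.sin(yaw)])
    z=p[2]-dz0; c0=p[:2]+ex*(lg-.0046)
    print("tool yaw %.3f"%yaw,"nominal centre",c0.round(4),"under z %.4f"%z)
    P=dparts(r,z); out={}
    for c in cams:
        q=np.array([proj(c,(c0[0]+a*(r+.01),c0[1]+b*(r+.01),z)) for a in(-1,1) for b in(-1,1)])
        lo=np.floor(q.min(0)).astype(int);hi=np.ceil(q.max(0)).astype(int);w=(*lo,*(hi-lo))
        f=fit([*c0,yaw],P,{c:ims[c]},{c:w}); out[c]=f.x;print(c,f.x.round(4),f.fun)
        overlay(c,f.x,P,w,ims[c],f"{tag}_{c}.png")
    return out
E
python3 - <<'E'
from inhand import *
inhand(.04,.049,.0309,"ih1")
from mv import *
yaw=np.radians(-48);dz=.0309
def tgt(cx,cy,yaw,zu):
    ex=np.array([np.cos(yaw),np.sin(yaw)]); xy=np.array([cx,cy])-ex*.0444
    return np.r_[xy,zu+dz],toolR(yaw,np.radians(35),1)
ex=np.array([np.cos(yaw),np.sin(yaw)])
c=np.array([.6465,.026])-.085*ex
print(c);rel(*tgt(*c,yaw,.101))
E
```

```text
tool yaw 0.025 nominal centre [0.5967 0.2958] under z 0.1078
top [ 0.5991  0.296  -0.0248] 87.53284550153386
scene [ 0.5956  0.2941 -0.0094] 24.496243120086806
[0.5896239  0.08916731]
row [[-0.003, 0.014, -0.345], [-0.315, 0.449, -0.001]] mm 173 deg 49 rows>=4.6
```

Call:
jog_arm(
  steps=[
    [[0,0.014,-0.345],[-0.315,0.449,0]],
    [[0,0.014,-0.345],[-0.315,0.449,0]],
    [[0,0.014,-0.345],[-0.315,0.449,0]],
    [[0,0.014,-0.345],[-0.315,0.449,0]],
    [[0,0.014,-0.345],[-0.315,0.449,0]],
    [[0,0.014,-0.345],[-0.315,0.449,0]],
    [[0,0.014,-0.345],[-0.315,0.449,0]],
    [[0,0.014,-0.345],[-0.315,0.449,0]],
  ],
)

```text
time: 5.92
position: [0.5607, 0.1212, 0.1323]
orientation: [0.703, -0.08, 0.468, -0.53]
force: [-0.4, -0.9, -2.7]
grip_width: 0.0111
```

Run:
```python
from inhand import *
s,p,R0=cur();print(s["time"],p.round(4),R0.round(3),s["joint_positions"].round(2),s["force"],s["grip_width"])
inhand(.04,.049,.0309,"ih2")
crop("scene",290,150,100,100,6,"b5.png",cv2.cvtColor(cv2.imread("pics/none.png"),4) if 0 else None)
crop("top",240,130,110,110,6,"b6.png")
```

```text
5.925 [0.5607 0.1212 0.1323] [[ 0.55   0.383  0.742]
 [-0.607 -0.426  0.67 ]
 [ 0.573 -0.819 -0.002]] [-0.93  0.65  0.46  2.21  0.99  0.4  -0.77] [-0.37966287 -0.92290951 -2.69894255] 0.011079485737761604
tool yaw -0.836 nominal centre [0.5905 0.0882] under z 0.1014
top [ 0.6139  0.1117 -1.3227] 94.00033688632259
scene [ 0.6067  0.1008 -1.24  ] 69.02200831059487
```

View pics/b5.png

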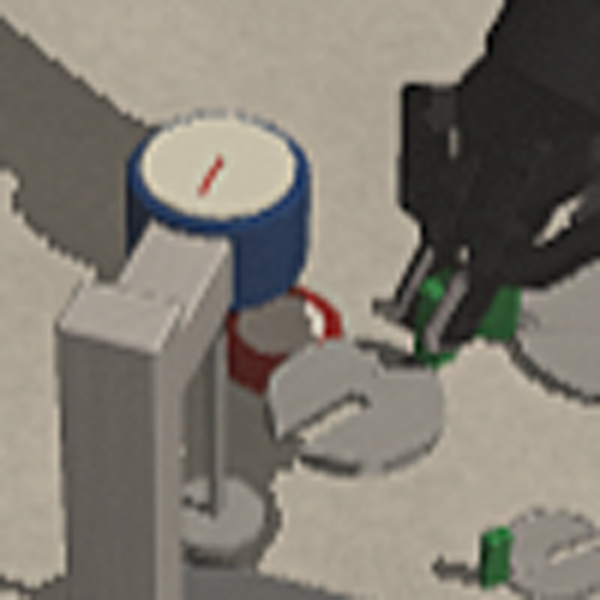

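View pics/b6.png

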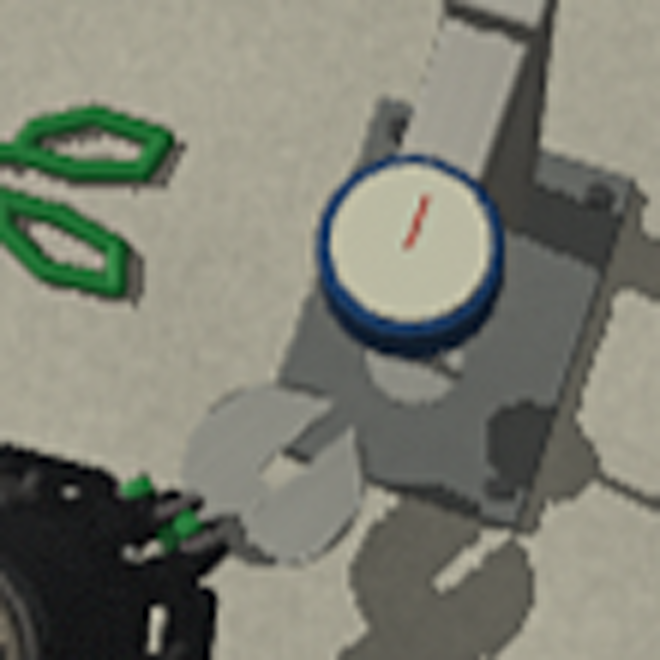

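View pics/ih2_top.png

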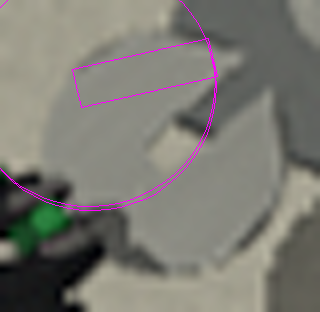

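```bash
cat > ov.py <<'E'
from fit import *
from mv import cur
def multi(c,items,win,im,name,s=6):
    u0,v0,w,h=win
    I=cv2.resize(im[v0:v0+h,u0:u0+w,::-1],None,fx=s,fy=s,interpolation=cv2.INTER_CUBIC)
    for pose,parts,col in items:
        for P,l in parts:
            q=hullpoly(np.array([proj(c,p) for p in T(*pose,P)])); q=(q-[u0-.5,v0-.5])*s-.5
            cv2.polylines(I,[np.round(q).astype(np.int32)],True,col,1)
    cv2.imwrite("pics/"+name,I)
ROD=[(np.r_[disc(.0035,.094),disc(.0035,.24)],1),(disc(.021,.094),1),(disc(.036,.285),1)]
def both(stand,weight,parts,tag,shot=True,s=6):
    for c,w in(("scene",(290,150,100,100)),("top",(240,130,110,100))):
        im=read_camera(c); cv2.imwrite(f"pics/{tag}_{c}_raw.png",im[:,:,::-1])
        its=[(stand,ROD,(255,0,255))]
        if weight is not None: its.append((weight,parts,(0,0,255)))
        multi(c,its,w,im,f"{tag}_{c}.png",s)
E
python3 - <<'E'
from ov import *
both([.6465,.0261,-.325],[.5905,.0882,-.836],wparts(.04,.049,.1014),"d1")
E
```

View pics/d1_scene.png

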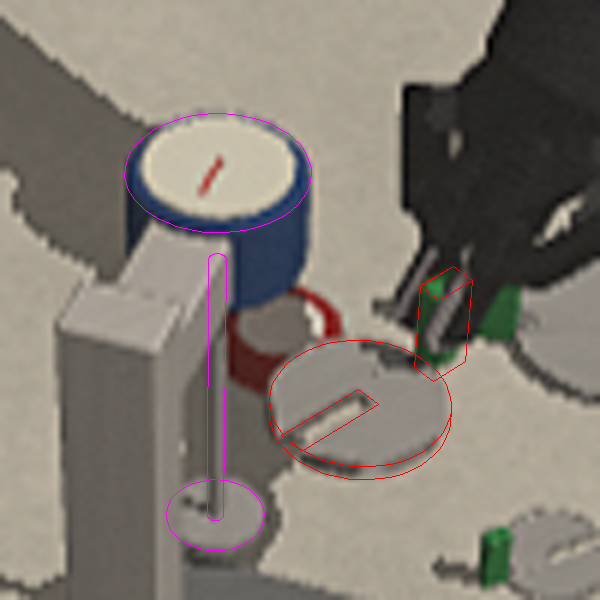

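View pics/d1_top.png

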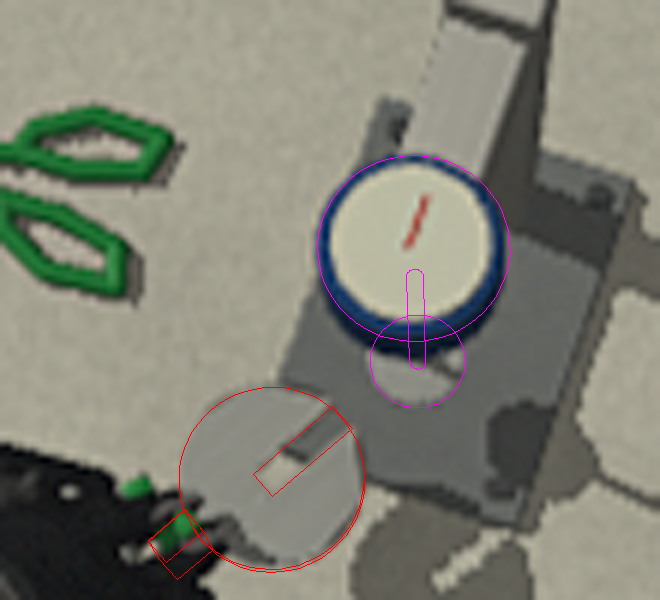

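Run:
```python
from ov import *
a=cv2.imread("pics/d1_top_raw.png")[:,:,::-1]
multi("top",[([.5905,.0882,-.836],wparts(.04,.049,.1014)[1:3],(0,0,255))],(265,188,42,42),a,"e1.png",14)
b=cv2.imread("pics/d1_scene_raw.png")[:,:,::-1]
multi("scene",[([.5905,.0882,-.836],wparts(.04,.049,.1014)[1:3],(0,0,255))],(325,200,50,36),b,"e2.png",14)
```

```text
(no output)
```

View pics/e1.png

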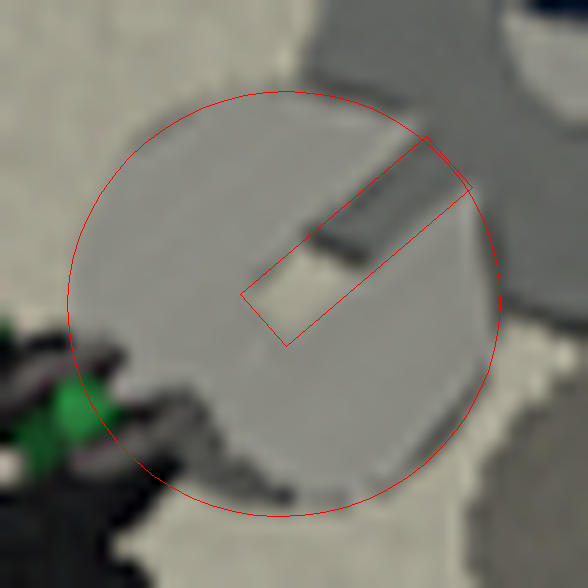

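View pics/e2.png

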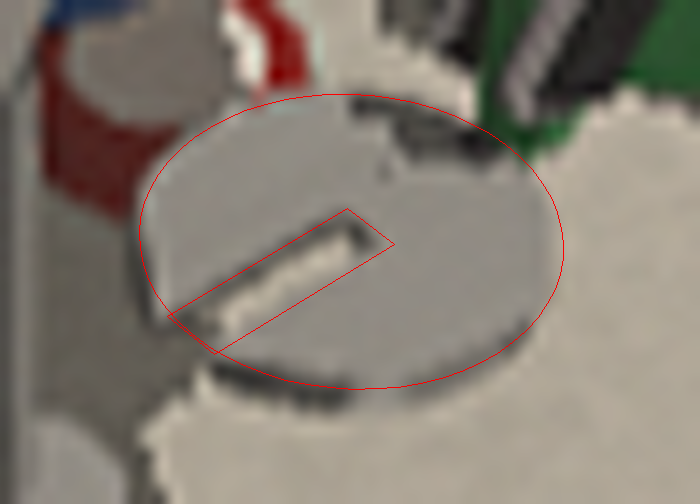

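Run:
```python
from mv import *
yaw=-.836; dz=.0309
ex=np.array([np.cos(yaw),np.sin(yaw)])
for d in (.04,.022,.0):
    c=np.array([.6465,.0261])-d*ex
    rel(np.r_[c-ex*.0444,.1005+dz],toolR(yaw,np.radians(35),1))
```

```text
row [[0.071, 0.053, -0.001], [0.001, -0.0, -0.0]] mm 44 deg 0 rows>=0.7
row [[0.1, 0.074, -0.001], [0.001, -0.0, -0.0]] mm 62 deg 0 rows>=1.0
row [[0.136, 0.099, -0.001], [0.001, -0.0, -0.0]] mm 84 deg 0 rows>=1.3
```

Call:
jog_arm(
  steps=[
    [[0.035,0.026,0],[0,0,0]],
    [[0.071,0.053,-0.001],[0,0,0]],
    [[0.085,0.063,-0.001],[0,0,0]],
    [[0.1,0.074,-0.001],[0,0,0]],
    [[0.1,0.074,-0.001],[0,0,0]],
  ],
)

```text
time: 6.85
position: [0.6023, 0.0744, 0.1312]
orientation: [0.703, -0.08, 0.468, -0.529]
force: [-0.2, -0.4, -2.5]
grip_width: 0.011
```

Run:
```python
from ov import *
s,p,R0=cur();print(s["time"],p.round(4),s["joint_positions"].round(2),s["force"],s["wrist_torque"],s["grip_width"])
yaw=np.arctan2(-R0[0,2],R0[1,2]);c=p[:2]+.0444*np.array([np.cos(yaw),np.sin(yaw)])
print(c,yaw)
both([.6465,.0261,-.325],[*c,yaw],wparts(.04,.049,p[2]-.0309)[:3],"d2")
a=[cv2.imread(f"pics/d2_{k}.png")[:600,:] for k in("scene",)][0]
b=cv2.imread("pics/d2_top.png")[150:600,120:560]
o=np.zeros((600,800,3),np.uint8);o[:450,:440]=a[200:600,100:460].repeat(1,0)[:450,:440] if 0 else 0
cv2.imwrite("pics/d2b.png",np.hstack([cv2.resize(a[200:600,100:500],(400,400)),cv2.resize(b,(400,400))]))
from mv import rel,toolR
rel(np.r_[np.array([.6465,.0261])-.0444*np.array([np.cos(yaw),np.sin(yaw)]),.1005+.0309],toolR(yaw,np.radians(35),1))
```

```text
6.85 [0.6023 0.0744 0.1312] [-0.82  0.67  0.48  2.17  1.04  0.34 -0.71] [-0.15618852 -0.39585103 -2.50791028] [0.78924633 0.71247842 0.02398388] 0.01099282941743381
[0.63201913 0.04141729] -0.8382137294673446
row [[0.037, 0.025, -0.0], [-0.0, 0.001, -0.001]] mm 22 deg 0 rows>=0.4
```

View pics/d2b.png

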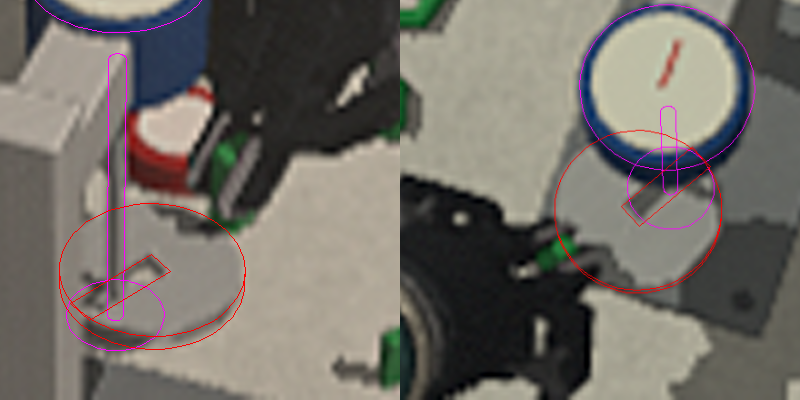

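The rod has entered the slot without any side force. Advancing until it touches.

Call:
jog_arm(
  steps=[
    [[0.018,0.012,0],[0,0,0]],
    [[0.03,0.02,0],[0,0,0]],
    [[0.037,0.025,0],[0,0,0]],
    [[0.037,0.025,0],[0,0,0]],
    [[0.037,0.025,0],[0,0,0]],
  ],
)

```text
time: 7.58
position: [0.6166, 0.0594, 0.131]
orientation: [0.703, -0.08, 0.467, -0.53]
force: [-0.8, 0.3, -3.2]
grip_width: 0.0111
```

Call:
jog_arm(
  steps=[
    [[0.0015,0.001,0],[0,0,0]],
    [[0.003,0.002,0],[0,0,0]],
    [[0.003,0.002,0],[0,0,0]],
  ],
)

```text
time: 7.95
position: [0.6169, 0.0593, 0.1305]
orientation: [0.703, -0.08, 0.467, -0.531]
force: [-4.6, 3.7, 0.2]
grip_width: 0.0108
```

Call:
jog_arm(
  steps=[
    [[-0.003,0.004,0],[0,0,0]],
    [[-0.0055,0.008,0],[0,0,0]],
    [[-0.0055,0.008,0],[0,0,0]],
  ],
)

```text
time: 8.32
position: [0.617, 0.0596, 0.1255]
orientation: [0.703, -0.08, 0.466, -0.531]
force: [-1.1, 1.9, -1.9]
grip_width: 0.011
```

Run:
```python
from ov import *
s,p,R0=cur();print(s["time"],p.round(4),s["force"],s["wrist_torque"],s["grip_width"])
both([.6465,.0261,-.325],None,None,"d3")
a=cv2.imread("pics/d3_scene.png");b=cv2.imread("pics/d3_top.png")[150:600,120:560]
cv2.imwrite("pics/d3b.png",np.hstack([cv2.resize(a[200:600,50:450],(400,400)),cv2.resize(b,(400,400))]))
```

```text
8.325 [0.617  0.0596 0.1255] [-1.1035627   1.88915837 -1.86298975] [1.00814961 0.91861032 0.01520139] 0.011040343927388967
```

View pics/d3b.png

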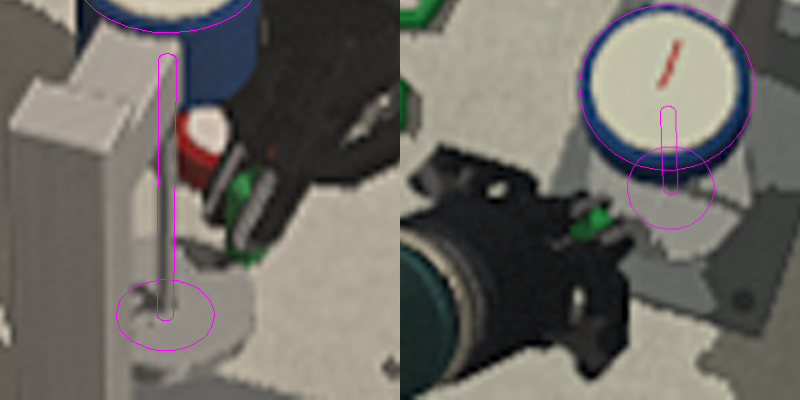

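Call:
jog_arm(
  steps=[
    [[-0.001,0.0015,0],[0,0,0]],
    [[-0.002,0.0028,0],[0,0,0]],
    [[-0.002,0.0028,0],[0,0,0]],
  ],
)

```text
time: 8.8
position: [0.6169, 0.0598, 0.125]
orientation: [0.703, -0.08, 0.467, -0.531]
force: [-7.1, 5.1, 9.1]
grip_width: 0.0113
```

Seated: Fz contact at TCP z = 0.125, as predicted. Releasing.

Call:
jog_arm(
  steps=[
    [[0,0,0],[0,0,0]],
    [[0,0,0],[0,0,0]],
    [[0,0,0],[0,0,0]],
    [[0,0,0],[0,0,0]],
  ],
  fingers=40,
)

```text
time: 9.3
position: [0.6171, 0.0594, 0.125]
orientation: [0.703, -0.08, 0.467, -0.531]
force: [0.6, -0.7, 0.1]
grip_width: 0.0403
```

Run:
```python
from ov import *
s,p,R0=cur();print(s["time"],p.round(4),s["force"],s["grip_width"])
both([.6465,.0261,-.325],[.647,.0255,-.838],wparts(.04,.049,.094),"d4")
a=cv2.imread("pics/d4_scene.png");b=cv2.imread("pics/d4_top.png")[150:600,120:560]
cv2.imwrite("pics/d4b.png",np.hstack([cv2.resize(a[200:600,50:450],(400,400)),cv2.resize(b,(400,400))]))
```

```text
9.3 [0.6171 0.0594 0.125 ] [ 0.57034094 -0.73357125  0.11837559] 0.04026665441221971
```

View pics/d4b.png

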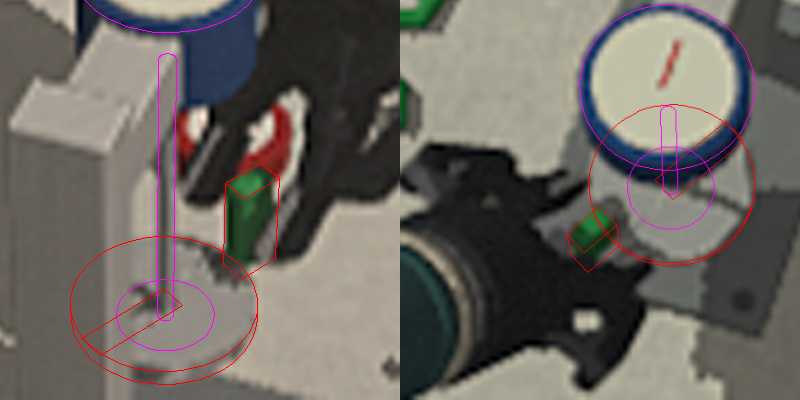

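Call:
jog_arm(
  steps=[
    [[0,-0.04,0],[0,0,0]],
    [[0,-0.1,0],[0,0,0]],
    [[0,-0.2,0],[0,0,0]],
    [[0,-0.3,0],[0,0,0]],
    [[0,-0.3,0],[0,0,0]],
    [[0,-0.3,0],[0,0,0]],
  ],
)

```text
time: 10.15
position: [0.5592, 0.1225, 0.2478]
orientation: [0.703, -0.08, 0.467, -0.53]
force: [-0.2, -0.6, -0.0]
grip_width: 0.0399
```

Run:
```python
from ov import *
s,p,R0=cur();print(s["time"],p.round(4),s["joint_positions"].round(2),s["force"],s["grip_width"])
both([.6465,.0261,-.325],[.647,.0255,-.838],wparts(.04,.049,.094),"d5")
a=cv2.imread("pics/d5_scene.png");b=cv2.imread("pics/d5_top.png")[150:600,120:560]
cv2.imwrite("pics/d5b.png",np.hstack([cv2.resize(a[200:600,50:450],(400,400)),cv2.resize(b,(400,400))]))
from mv import *
q,Rt=tcp_for_lug(.5747,-.2981,.24,.038,0,np.radians(35),back=.1)
print(q);rel(q+[0,0,.12],Rt)
```

```text
10.15 [0.5592 0.1225 0.2478] [-0.86  0.41  0.34  2.14  0.82  0.66 -0.49] [-0.21435746 -0.58429794 -0.04368763] 0.03989837786094444
[ 0.48653259 -0.31967604  0.11136199]
row [[0.439, 0.346, -0.699], [0.394, -0.561, -0.002]] mm 448 deg 62 rows>=7.2
```

View pics/d5b.png

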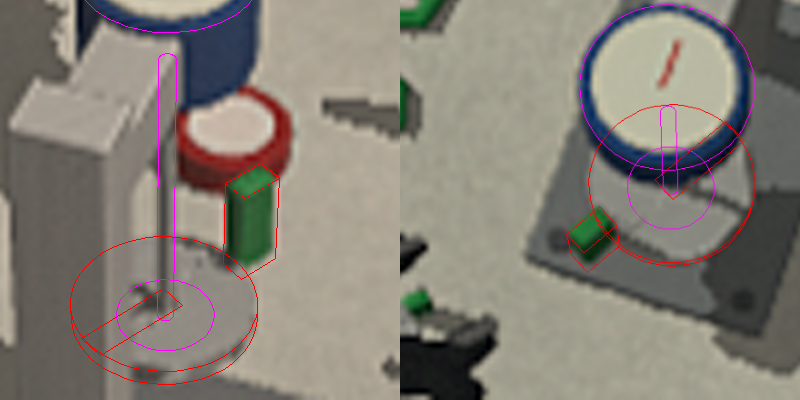

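Run:
```python
from mv import *
rel([.49,.04,.27],toolR(-.45,np.radians(33),1))
q,Rt=tcp_for_lug(.5747,-.2981,.24,.038,0,np.radians(35),back=.1)
rel(q+[0,0,.13],Rt)
```

```text
row [[0.05, -0.021, -0.212], [0.139, -0.203, 0.02]] mm 109 deg 22 rows>=2.1
row [[0.45, 0.33, -0.699], [0.394, -0.561, -0.002]] mm 447 deg 62 rows>=7.2
```

Call:
jog_arm(
  steps=[
    [[0.05,-0.02,-0.21],[0.139,-0.203,0.02]],
    [[0.05,-0.02,-0.21],[0.139,-0.203,0.02]],
    [[0.45,0.33,-0.7],[0.394,-0.561,0]],
    [[0.45,0.33,-0.7],[0.394,-0.561,0]],
    [[0.45,0.33,-0.7],[0.394,-0.561,0]],
    [[0.45,0.33,-0.7],[0.394,-0.561,0]],
    [[0.45,0.33,-0.7],[0.394,-0.561,0]],
    [[0.45,0.33,-0.7],[0.394,-0.561,0]],
    [[0.45,0.33,-0.7],[0.394,-0.561,0]],
    [[0.45,0.33,-0.7],[0.394,-0.561,0]],
    [[0.45,0.33,-0.7],[0.394,-0.561,0]],
  ],
  fingers=60,
)

```text
time: 11.62
position: [0.5078, -0.1397, 0.2218]
orientation: [0.681, 0.218, 0.167, -0.679]
force: [0.2, -0.0, 0.1]
grip_width: 0.0597
```

Run:
```python
from mv import *
s,p,R0=cur();print(s["time"],p.round(4),R0.round(2),s["joint_positions"].round(2),s["force"],s["grip_width"])
q,Rt=tcp_for_lug(.5747,-.2981,.24,.038,0,np.radians(35))
rel(q-Rt[:,1]*.06,Rt);rel(q,Rt)
```

```text
11.625 [ 0.5078 -0.1397  0.2218] [[ 0.85  0.52 -0.07]
 [ 0.07  0.02  1.  ]
 [ 0.52 -0.85 -0.02]] [ 0.88  0.36 -0.74  2.38  2.04  0.11 -0.13] [ 0.15809132 -0.0113217   0.10286517] 0.05970147147197546
row [[-0.172, 0.239, -0.342], [0.072, -0.083, -0.04]] mm 226 deg 11 rows>=3.6
row [[-0.166, 0.358, -0.328], [0.072, -0.083, -0.04]] mm 257 deg 11 rows>=4.1
```

Call:
jog_arm(
  steps=[
    [[-0.05,0.07,-0.342],[0.072,-0.083,-0.04]],
    [[-0.05,0.07,-0.342],[0.072,-0.083,-0.04]],
    [[-0.05,0.07,-0.342],[0.072,-0.083,-0.04]],
    [[-0.172,0.239,-0.342],[0.072,-0.083,-0.04]],
    [[-0.172,0.239,-0.342],[0.072,-0.083,-0.04]],
    [[-0.172,0.239,-0.342],[0.072,-0.083,-0.04]],
    [[-0.172,0.239,-0.342],[0.072,-0.083,-0.04]],
  ],
)

```text
time: 12.5
position: [0.5057, -0.3186, 0.0725]
orientation: [-0.644, -0.286, -0.133, 0.697]
force: [0.1, 0.8, -0.1]
grip_width: 0.06
```

Run:
```python
from mv import *
s,p,R0=cur();print(s["time"],p.round(4),R0.round(2),s["joint_positions"].round(2),s["force"],s["grip_width"])
q,Rt=tcp_for_lug(.5747,-.2981,.24,.038,0,np.radians(35))
rel(q-Rt[:,1]*.06,Rt);rel(q,Rt)
crop("scene",165,165,90,90,7,"g1.png")
```

```text
12.5 [ 0.5057 -0.3186  0.0725] [[ 0.8   0.55 -0.23]
 [ 0.18  0.14  0.97]
 [ 0.57 -0.82  0.01]] [ 1.38  0.91 -0.94  2.22  2.01  0.2   0.62] [ 0.07641708  0.75855435 -0.11455762] 0.05996666787262893
row [[0.013, -0.005, 0.007], [-0.0, -0.008, -0.003]] mm 8 deg 1 rows>=0.1
row [[0.014, 0.115, 0.007], [-0.0, -0.008, -0.003]] mm 58 deg 1 rows>=0.9
```

View pics/g1.png

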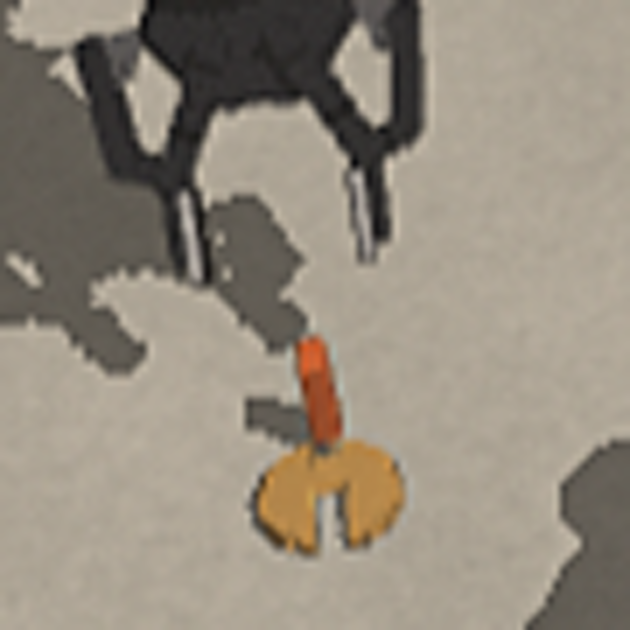

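The jaws straddle the orange lug's line (g1, pixel 318,390). Moving in, then closing.

Call:
jog_arm(
  steps=[
    [[0.014,0.02,0.007],[0,-0.008,0]],
    [[0.014,0.06,0.007],[0,-0.008,0]],
    [[0.014,0.115,0.007],[0,-0.008,0]],
    [[0.014,0.115,0.007],[0,-0.008,0]],
    [[0.014,0.115,0.007],[0,-0.008,0]],
  ],
)

```text
time: 13.18
position: [0.5442, -0.3016, 0.0335]
orientation: [-0.643, -0.294, -0.127, 0.695]
force: [0.1, -0.4, 0.3]
grip_width: 0.0602
```

Call:
jog_arm(
  steps=[
    [[0,0,0],[0,0,0]],
    [[0,0,0],[0,0,0]],
    [[0,0,0],[0,0,0]],
    [[0,0,0],[0,0,0]],
    [[0,0,0],[0,0,0]],
    [[0,0,0],[0,0,0]],
  ],
  fingers=0,
)

```text
time: 13.92
position: [0.5443, -0.3022, 0.0342]
orientation: [-0.644, -0.294, -0.128, 0.695]
force: [-2.9, -1.3, 6.1]
grip_width: 0.0109
```

Run:
```python
from mv import *
s,p,R0=cur();print(s["time"],p.round(4),R0.round(3),s["joint_positions"].round(2),s["force"],s["grip_width"])
yaw=np.arctan2(-R0[0,2],R0[1,2]);print("yaw",yaw,"c",p[:2]+.0334*np.array([np.cos(yaw),np.sin(yaw)]))
rel(p+[0,0,.13],R0)
crop("scene",165,165,90,90,7,"g2.png")
```

```text
13.925 [ 0.5443 -0.3022  0.0342] [[ 0.794  0.557 -0.245]
 [ 0.202  0.139  0.97 ]
 [ 0.574 -0.819 -0.002]] [ 1.33  1.04 -0.99  2.18  2.08  0.32  0.58] [-2.91362427 -1.29197272  6.05226275] 0.010892788641107888
yaw 0.24723595045309932 c [ 0.57666609 -0.29398308]
row [[0.149, -0.213, -0.001], [0.0, 0.0, 0.0]] mm 130 deg 0 rows>=2.1
```

View pics/g2.png

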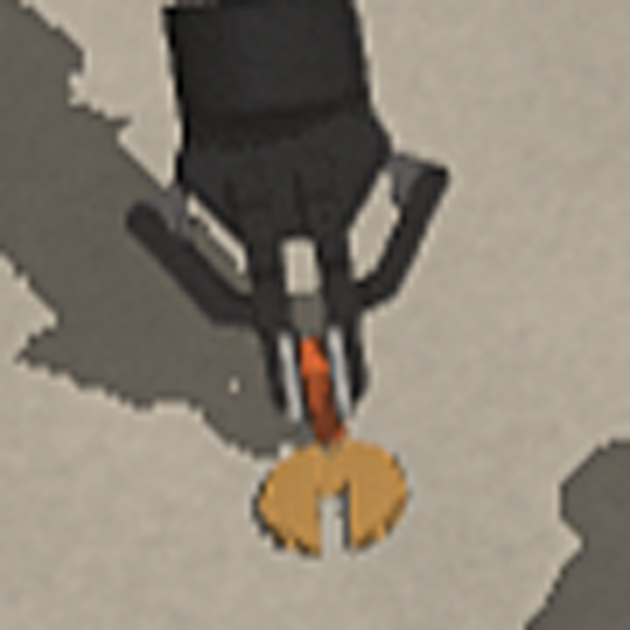

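Call:
jog_arm(
  steps=[
    [[0.06,-0.085,0],[0,0,0]],
    [[0.149,-0.213,0],[0,0,0]],
    [[0.149,-0.213,0],[0,0,0]],
    [[0.149,-0.213,0],[0,0,0]],
    [[0.149,-0.213,0],[0,0,0]],
  ],
)

```text
time: 14.6
position: [0.5438, -0.3022, 0.1645]
orientation: [-0.644, -0.294, -0.128, 0.694]
force: [0.2, 0.4, -2.6]
grip_width: 0.0108
```

Run:
```python
from inhand import *
s,p,R0=cur();print(s["time"],p.round(4),s["joint_positions"].round(2),s["force"],s["grip_width"])
inhand(.029,.038,.0342,"ih3")
a=cv2.imread("pics/ih3_top.png");b=cv2.imread("pics/ih3_scene.png")
cv2.imwrite("pics/ih3.png",np.hstack([cv2.resize(a,(400,400)),cv2.resize(b,(400,400))]))
```

```text
14.6 [ 0.5438 -0.3022  0.1645] [ 1.42  0.83 -1.15  2.15  1.3   0.3   1.22] [ 0.24305963  0.39380706 -2.57976874] 0.0108363563062042
tool yaw 0.246 nominal centre [ 0.5762 -0.2941] under z 0.1303
top [ 0.5751 -0.296   0.2965] 51.94976789637659
scene [ 0.5734 -0.2969  0.301 ] 14.502231253593463
```

View pics/ih3.png

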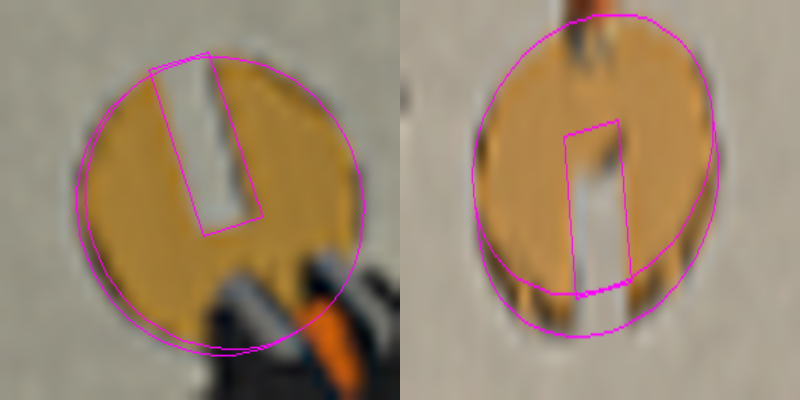

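Run:
```python
from mv import *
yaw=.87;ex=np.array([np.cos(yaw),np.sin(yaw)])
c=np.array([.6465,.0261])-.085*ex;print(c)
rel(np.r_[c-ex*.0334,.113+.0342],toolR(yaw,np.radians(35),1))
```

```text
[ 0.59168974 -0.03886796]
row [[0.121, 0.121, 0.448], [0.228, -0.325, -0.002]] mm 240 deg 36 rows>=3.8
```

Call:
jog_arm(
  steps=[
    [[0.12,0.12,0.448],[0.228,-0.325,0]],
    [[0.12,0.12,0.448],[0.228,-0.325,0]],
    [[0.12,0.12,0.448],[0.228,-0.325,0]],
    [[0.12,0.12,0.448],[0.228,-0.325,0]],
    [[0.12,0.12,0.448],[0.228,-0.325,0]],
    [[0.12,0.12,0.448],[0.228,-0.325,0]],
    [[0.12,0.12,0.448],[0.228,-0.325,0]],
    [[0.12,0.12,0.448],[0.228,-0.325,0]],
  ],
)

```text
time: 15.7
position: [0.5693, -0.0662, 0.1471]
orientation: [-0.523, -0.475, 0.092, 0.701]
force: [-0.2, -0.3, -2.0]
grip_width: 0.0112
```

```bash
cat > look.py <<'E'
from ov import *
import sys
from mv import rel,toolR
s,p,R0=cur();print(s["time"],p.round(4),s["joint_positions"].round(2),s["force"].round(2),s["grip_width"])
yaw=np.arctan2(-R0[0,2],R0[1,2]);ex=np.array([np.cos(yaw),np.sin(yaw)]);c=p[:2]+.0334*ex;zu=p[2]-.0342
print("yaw",yaw,"c",c.round(4),"zu",zu)
tag=sys.argv[1]
for cam,w in(("scene",(275,180,66,66)),("top",(280,155,66,66))):
    im=read_camera(cam); cv2.imwrite(f"pics/{tag}_{cam}_raw.png",im[:,:,::-1])
    multi(cam,[([.6465,.0261,-.325],ROD[:2],(255,0,255)),([*c,yaw],wparts(.029,.038,zu)[:3],(0,0,255))],w,im,f"{tag}_{cam}.png",6)
cv2.imwrite(f"pics/{tag}.png",np.hstack([cv2.imread(f"pics/{tag}_{k}.png") for k in("scene","top")]))
rel(np.r_[np.array([.6465,.0261])-ex*.0334,.110+.0342],toolR(yaw,np.radians(35),1))
E
python3 look.py k1
```

```text
15.7 [ 0.5693 -0.0662  0.1471] [ 1.12  0.91 -1.21  2.18  1.02  0.35  1.73] [-0.22 -0.26 -2.01] 0.011223886556468885
yaw 0.8674046945747732 c [ 0.5909 -0.0407] zu 0.11290106670943484
row [[0.138, 0.104, 0.001], [-0.001, 0.0, -0.002]] mm 87 deg 0 rows>=1.4
```

View pics/k1.png

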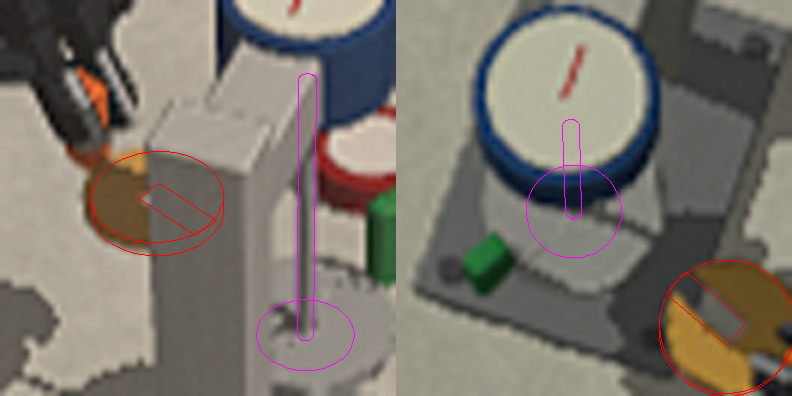

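Run:
```python
from ov import *
im=cv2.imread("pics/k1_top_raw.png")[:,:,::-1]
multi("top",[([.5909,-.0407,.8674],wparts(.029,.038,.1129)[1:3],(0,0,255)),([.6465,.0261,-.325],ROD[1:2],(255,0,255))],(316,182,40,42),im,"k2.png",14)
```

```text
(no output)
```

View pics/k2.png

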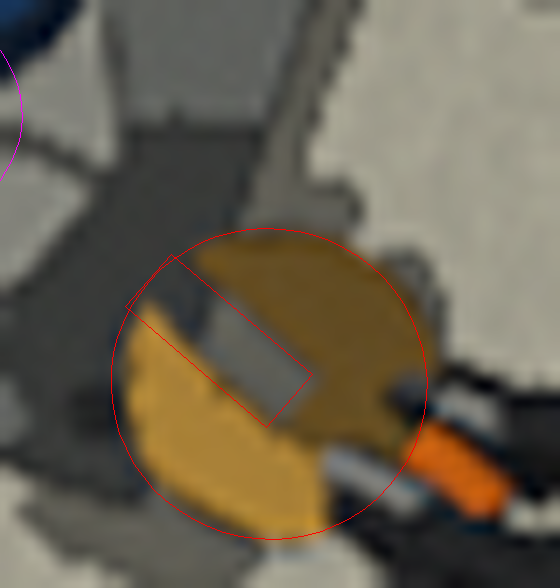

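Call:
jog_arm(
  steps=[
    [[0.04,0.03,0.003],[0,0,0]],
    [[0.08,0.06,0.003],[0,0,0]],
    [[0.08,0.06,0.003],[0,0,0]],
    [[0.08,0.06,0.003],[0,0,0]],
  ],
)

```text
time: 16.3
position: [0.5997, -0.0275, 0.1451]
orientation: [-0.523, -0.475, 0.092, 0.701]
force: [0.3, 0.0, -1.9]
grip_width: 0.0112
```

```bash
python3 look.py k3
python3 - <<'E'
from ov import *
im=cv2.imread("pics/k3_top_raw.png")[:,:,::-1]
from mv import cur
s,p,R0=cur();yaw=np.arctan2(-R0[0,2],R0[1,2]);c=p[:2]+.0334*np.array([np.cos(yaw),np.sin(yaw)])
multi("top",[([*c,yaw],wparts(.029,.038,p[2]-.0342)[1:3],(0,0,255)),([.6465,.0261,-.325],[(disc(.0035,p[2]-.0262),1),(disc(.021,.094),1)],(255,0,255))],(300,170,42,42),im,"k4.png",14)
E
```

```text
16.3 [ 0.5997 -0.0275  0.1451] [ 0.99  0.88 -1.15  2.15  1.05  0.3   1.64] [ 0.29  0.01 -1.86] 0.011220542943737845
yaw 0.8675559155208546 c [ 0.6213 -0.002 ] zu 0.11085382458014487
row [[0.062, 0.045, -0.002], [-0.0, -0.001, -0.003]] mm 38 deg 0 rows>=0.6
```

View pics/k3.png

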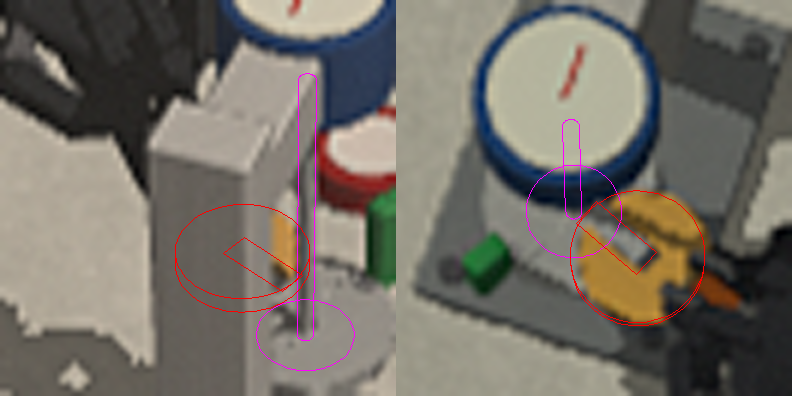

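View pics/k4.png

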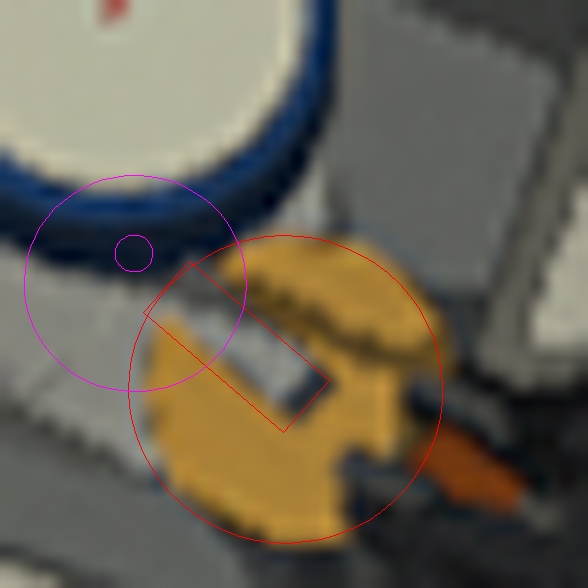

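Call:
jog_arm(
  steps=[
    [[0.008,0.006,0.002],[0,0,0]],
    [[0.016,0.012,0.002],[0,0,0]],
    [[0.025,0.018,0.002],[0,0,0]],
    [[0.034,0.025,0.002],[0,0,0]],
    [[0.034,0.025,0.002],[0,0,0]],
  ],
)

```text
time: 17.02
position: [0.613, -0.0103, 0.1447]
orientation: [-0.523, -0.475, 0.092, 0.701]
force: [-0.2, -0.6, -2.1]
grip_width: 0.0109
```

```bash
python3 look.py k5
```

```text
17.025 [ 0.613  -0.0103  0.1447] [ 0.94  0.87 -1.12  2.13  1.06  0.29  1.6 ] [-0.21 -0.55 -2.1 ] 0.010924246166025067
yaw 0.8677683301376403 c [0.6346 0.0152] zu 0.11045632905440989
row [[0.028, 0.019, -0.004], [-0.0, -0.001, -0.003]] mm 17 deg 0 rows>=0.3
```

View pics/k5.png

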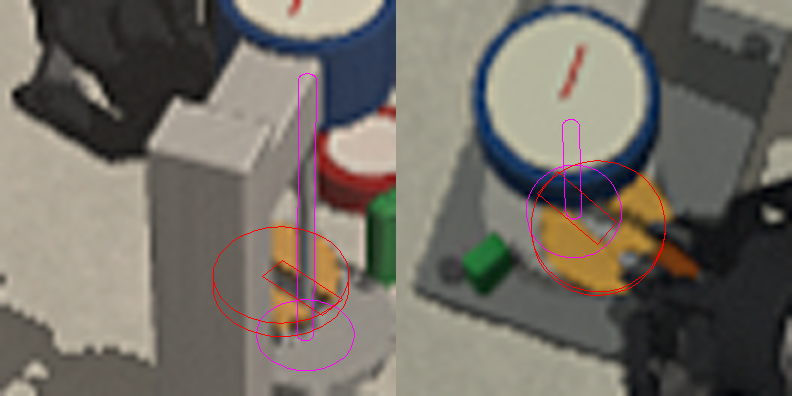

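Call:
jog_arm(
  steps=[
    [[0.009,0.006,0],[0,0,0]],
    [[0.018,0.013,0],[0,0,0]],
    [[0.026,0.018,0],[0,0,0]],
    [[0.026,0.018,0],[0,0,0]],
    [[0.026,0.018,0],[0,0,0]],
  ],
)

```text
time: 17.75
position: [0.6226, 0.0011, 0.1442]
orientation: [-0.523, -0.475, 0.092, 0.702]
force: [0.1, 0.5, -0.9]
grip_width: 0.0107
```

Call:
jog_arm(
  steps=[
    [[0.0016,0.0012,0],[0,0,0]],
    [[0.0032,0.0023,0],[0,0,0]],
    [[0.0032,0.0023,0],[0,0,0]],
  ],
)

```text
time: 18.12
position: [0.624, 0.0026, 0.1442]
orientation: [-0.523, -0.475, 0.092, 0.702]
force: [-1.2, 0.3, -1.9]
grip_width: 0.0113
```

Call:
jog_arm(
  steps=[
    [[0.0016,0.0012,0],[0,0,0]],
    [[0.0032,0.0023,0],[0,0,0]],
    [[0.0032,0.0023,0],[0,0,0]],
  ],
)

```text
time: 18.5
position: [0.6253, 0.0043, 0.1442]
orientation: [-0.523, -0.475, 0.092, 0.702]
force: [0.0, -0.1, -2.0]
grip_width: 0.0109
```

Call:
jog_arm(
  steps=[
    [[0.0016,0.0012,0],[0,0,0]],
    [[0.0025,0.0018,0],[0,0,0]],
    [[0.0025,0.0018,0],[0,0,0]],
  ],
)

```text
time: 18.88
position: [0.6264, 0.0055, 0.1442]
orientation: [-0.523, -0.475, 0.092, 0.702]
force: [-0.2, -0.3, -2.1]
grip_width: 0.0111
```

```bash
python3 look.py k6
```

```text
18.875 [0.6264 0.0055 0.1442] [ 0.89  0.86 -1.1   2.12  1.06  0.28  1.57] [-0.21 -0.28 -2.12] 0.011087560910245684
yaw 0.8673323813939892 c [0.648  0.0309] zu 0.11002500149155206
row [[-0.008, -0.005, -0.004], [-0.001, -0.0, -0.003]] mm 5 deg 0 rows>=0.1
```

View pics/k6.png

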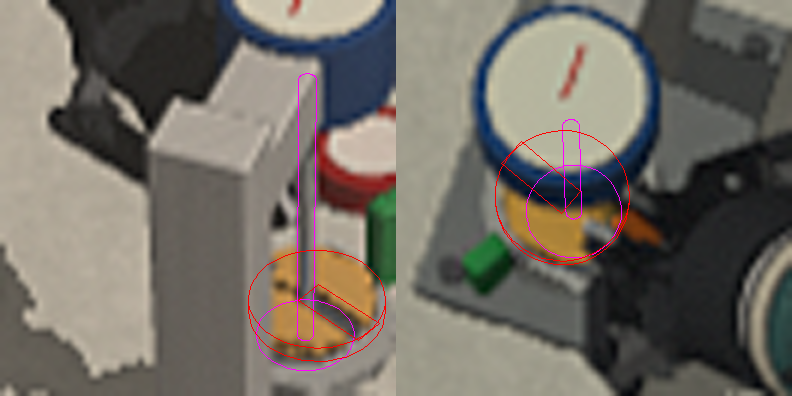

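Run:
```python
from ov import *
crop("scene",315,205,30,40,15,"k7.png",cv2.imread("pics/k6_scene_raw.png")[:,:,::-1])
```

```text
(no output)
```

View pics/k7.png

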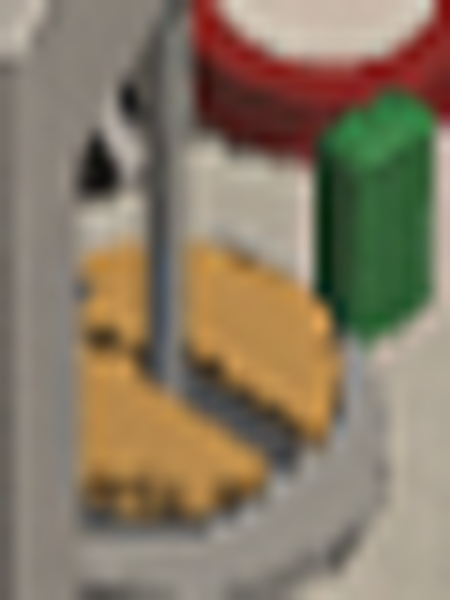

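The rod stands in the brass slot, close to its inner end (k7, pixel 165,370). I'll press on until it makes contact.

Call:
jog_arm(
  steps=[
    [[0.0016,0.0012,0],[0,0,0]],
    [[0.0025,0.0018,0],[0,0,0]],
    [[0.0025,0.0018,0],[0,0,0]],
  ],
)

```text
time: 19.35
position: [0.627, 0.0062, 0.1439]
orientation: [-0.524, -0.474, 0.092, 0.702]
force: [-0.3, -1.9, -1.7]
grip_width: 0.0109
```

Call:
jog_arm(
  steps=[
    [[0.0016,0.0012,0],[0,0,0]],
    [[0.0025,0.0018,0],[0,0,0]],
    [[0.0025,0.0018,0],[0,0,0]],
  ],
)

```text
time: 19.73
position: [0.6272, 0.0064, 0.1431]
orientation: [-0.525, -0.473, 0.093, 0.702]
force: [-4.0, -4.5, 0.7]
grip_width: 0.0111
```

Call:
jog_arm(
  steps=[
    [[-0.003,0.0045,0],[0,0,0]],
    [[-0.0065,0.0093,0],[0,0,0]],
    [[-0.0065,0.0093,0],[0,0,0]],
  ],
)

```text
time: 20.1
position: [0.6271, 0.0063, 0.137]
orientation: [-0.525, -0.473, 0.093, 0.702]
force: [-0.7, -0.3, -2.9]
grip_width: 0.0112
```

Call:
jog_arm(
  steps=[
    [[-0.001,0.0014,0],[0,0,0]],
    [[-0.0018,0.0025,0],[0,0,0]],
    [[-0.0018,0.0025,0],[0,0,0]],
  ],
)

```text
time: 20.48
position: [0.6272, 0.0063, 0.1365]
orientation: [-0.525, -0.474, 0.093, 0.701]
force: [-6.8, -6.8, 8.3]
grip_width: 0.0113
```

Call:
jog_arm(
  steps=[
    [[0,0,0],[0,0,0]],
    [[0,0,0],[0,0,0]],
    [[0,0,0],[0,0,0]],
    [[0,0,0],[0,0,0]],
  ],
  fingers=40,
)

```text
time: 20.98
position: [0.6274, 0.0066, 0.1366]
orientation: [-0.524, -0.474, 0.093, 0.701]
force: [0.5, -0.3, -0.3]
grip_width: 0.0397
```

```bash
python3 look.py k8
```

```text
20.975 [0.6274 0.0066 0.1366] [ 0.87  0.86 -1.07  2.12  1.08  0.26  1.55] [ 0.54 -0.26 -0.31] 0.039652106847855875
yaw 0.8665880470164651 c [0.649 0.032] zu 0.10238123104311325
row [[-0.001, -0.019, -0.004], [-0.0, -0.0, -0.005]] mm 10 deg 0 rows>=0.2
```

View pics/k8.png

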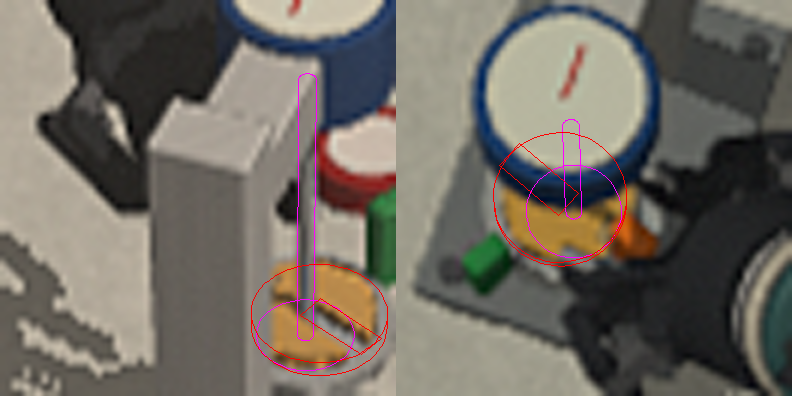

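Released and resting. I'll retract along the tool axis.

Call:
jog_arm(
  steps=[
    [[0,-0.04,0],[0,0,0]],
    [[0,-0.1,0],[0,0,0]],
    [[0,-0.2,0],[0,0,0]],
    [[0,-0.3,0],[0,0,0]],
    [[0,-0.3,0],[0,0,0]],
    [[0,-0.3,0],[0,0,0]],
  ],
)

```text
time: 21.82
position: [0.5724, -0.0591, 0.2607]
orientation: [-0.526, -0.474, 0.093, 0.701]
force: [1.2, -0.0, -0.4]
grip_width: 0.0401
```

Run:
```python
from ov import *
s,p,R0=cur();print(s["time"],p.round(4),s["force"].round(2))
for c,w in(("scene",(305,190,50,66)),("top",(285,155,50,66))):
    im=read_camera(c); cv2.imwrite(f"pics/f_{c}_raw.png",im[:,:,::-1])
    multi(c,[([.647,.0255,-.838],wparts(.04,.049,.094)[1:5:2],(255,0,0)),([.6475,.027,.8674],wparts(.029,.038,.102)[1:5],(0,0,255)),([.6465,.0261,-.325],ROD[:1],(255,0,255))],w,im,f"f_{c}.png",8)
    crop(c,*w,8,f"fr_{c}.png",im)
cv2.imwrite("pics/f.png",np.hstack([cv2.imread(f"pics/{k}.png") for k in("f_scene","fr_scene")]))
cv2.imwrite("pics/g.png",np.hstack([cv2.imread(f"pics/{k}.png") for k in("f_top","fr_top")]))
for n,t in(("block_centre",(409,163)),("tin_centre",(299,267)),("shears_pivot",(230,155))):
    print(n,[(np.round(r["uv"],1).tolist(),round(r["p"],2)) for r in find_in(n,"top")][:2])
a=cv2.imread("pics/top0.png").astype(int);b=cv2.imread("pics/f_top_raw.png").astype(int)
for n,(u,v,w,h) in dict(block=(390,145,42,38),shears=(175,132,100,50),tin=(285,252,28,30)).items():
    print(n,np.abs(a-b)[v:v+h,u:u+w].mean().round(2))
```

```text
21.825 [ 0.5724 -0.0591  0.2607] [ 1.24 -0.02 -0.36]
block_centre [([407.7, 163.7], 0.89)]
tin_centre []
shears_pivot [([236.3, 152.4], 0.63)]
block 9.23
shears 11.06
tin 10.3
```

View pics/f.png

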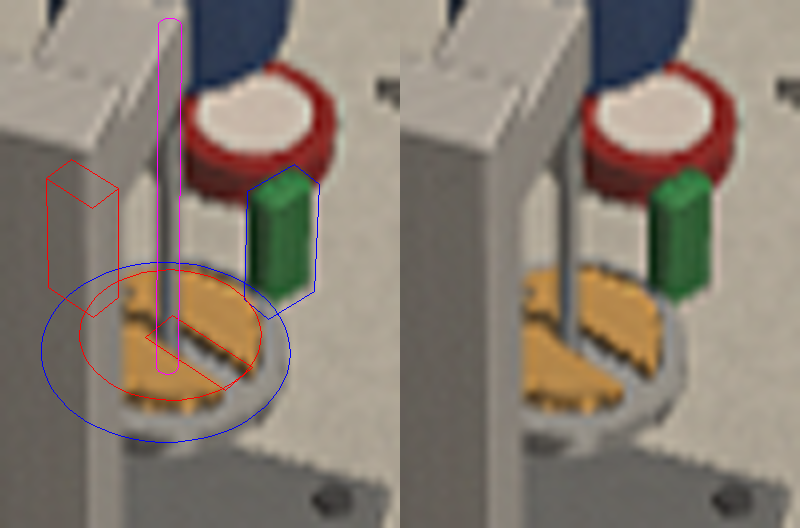

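View pics/g.png

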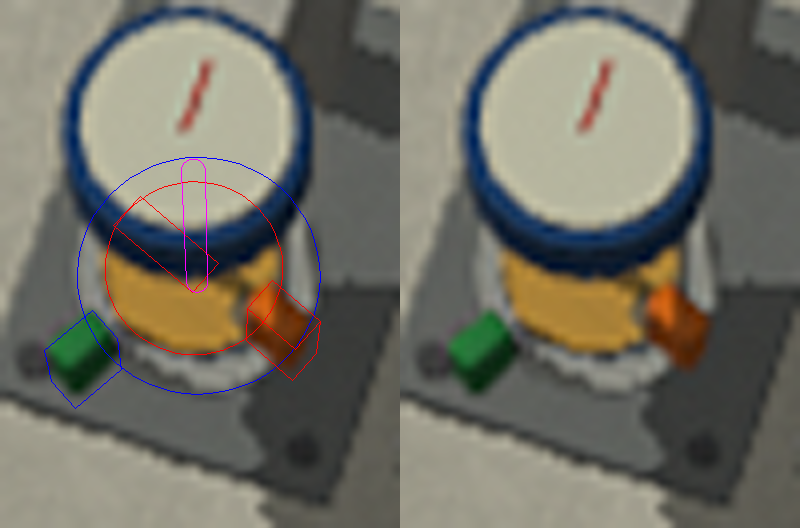

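View pics/f_top_raw.png

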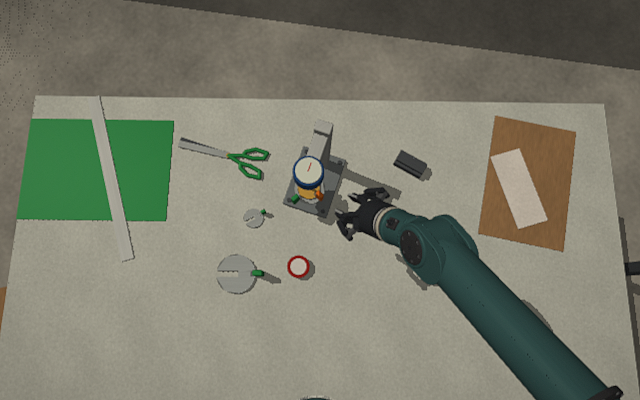

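Run:
```python
from h import *
a=cv2.imread("pics/top0.png",0).astype(np.float32);b=cv2.imread("pics/f_top_raw.png",0).astype(np.float32)
for n,(u,v,w,h) in dict(block=(392,147,38,34),shears=(178,134,94,46),tin=(286,253,26,28),bgtable=(60,230,40,40)).items():
    t=a[v:v+h,u:u+w]; m=cv2.matchTemplate(b[v-6:v+h+6,u-6:u+w+6],t,cv2.TM_CCOEFF_NORMED);_,mx,_,l=cv2.minMaxLoc(m)
    print(n,"shift",l[0]-6,l[1]-6,round(mx,3), "diff",np.abs(a-b)[v:v+h,u:u+w].mean().round(1))
    # subpixel
    print(cv2.phaseCorrelate(t,b[v:v+h,u:u+w],cv2.createHanningWindow((w,h),cv2.CV_32F)))
print(observe()["force"].round(2))
```

```text
block shift 0 0 1.0 diff 8.8
((-0.03179140468303743, 0.03320743548138694), 0.9552741454707252)
shears shift 0 0 0.999 diff 11.2
((0.020288098474502192, 0.011541538130924067), 0.9902659291401505)
tin shift 0 0 1.0 diff 10.1
((0.570276129650308, 0.01636101211563279), 0.9956649485929513)
bgtable shift 0 0 0.954 diff 12.3
((0.055784332955468585, -0.0356716461884119), 0.9619937783479691)
[ 0.34 -0.84  0.22]
```

```bash
python3 -c "
from bench import *
print(finish_job())"
```

```text
the job is handed in; nothing more can be done
None
```

Both weights hang on the hanger, large steel below and small brass on top, and I've handed the job in at about 22 s of the 72 s allowed. I have no verdict on it, only my own checks.

**What I did:** I took the middle-sized of the three steel look-alikes, at pixel (214,211) in the top view. I pushed it onto the rod until it touched, lowered it onto the plate and let go. I then did the same with the brass one on top. The gripper leaned about 35° outwards each time.

**Last checks:**
- **Pushed home:** each weight met the rod with about 6 N along its slot. I held some push against the rod while lowering, and released only after seating.
- **Seated flat:** contact came with the undersides at 94.1 mm and 102.3 mm, against 94 mm and 102 mm expected.
- **Slots turned apart:** the angle between the slots is about 98°, taken from the tool's yaw. In one top image the brass slot looked about 4° smaller, so it could be nearer 94°.
- **Clear of the robot:** the gripper is well away, with a force reading of about 1 N or less, which is noise.
- **Bystanders:** comparing the first and last top images, the iron block and the shears have not moved. For the tin, template matching found no shift (score 1.0), but a second method gave 0.6 px, about 1.5 mm. The arm never came near the tin, so I put that down to noise. The object finder also did not report the tin in the last picture, though I can see it there in its original place.

**Not seen directly:** the head hides the rod at the slot in the top view, and the column hides part of it in the scene view. That the rod stands at the slot's inner end rests on the contact forces, positions and one close-up of the brass weight.

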